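Turn the cart wheel until its valve is at the top

TASK

Turn the leaning cart wheel on its stand until the tyre valve with the yellow cap is at the very top, straight uphill from the axle, ready for the pump. Push the wheel round gently by its red spokes with the fingertips: do not grip a spoke, do not turn it by the tyre and do not press on the valve. Leave the pump, spanner, jar and sanding block where they lie, and finish clear of the wheel with it standing still.

Things in the scene. Friction and masses are not known exactly. Their poses are not given: they have to be found in the camera images.
- stand: Blue wheel stand bolted to the bench. Origin on the bench right under the wheel's centre; at yaw 0 its x points away from the robot, y to the left, z up. The wheel leans back 45 degrees: up its slope is (0.707, 0, 0.707) in this frame, and its front face looks along (-0.707, 0, 0.707), up and towards the robot. Steel base plate at x 85 to 235 mm, 200 mm wide, 12 mm thick.
- wheel_centre (a point): The wheel's centre: on the axle, in the mid-plane of wheel and spokes, 160 mm above the stand's origin; axes as the stand's. Behind the hub a blue tube 30 mm across, in line with the axle, begins about 30 mm behind the mid-plane and runs down to the base; nothing else is behind the spokes.
- wheel (a joint): Wheel angle a, rad: 0 or any full turns (6.283) = valve at the very top; grows counter-clockwise seen from the robot. The valve lies from the centre along cos(a) * up-slope + sin(a) * stand y. Turns through full turns either way, with a drag of about 0.25 N m (some 5 N at mid-spoke), and stays where it is left. Starts with the valve 100 to 180 degrees from the top, to either side.
- spokes: Five straight red spokes turning with the wheel, at 36, 108, 180, 252, 324 degrees from the valve, 14 mm wide, 12 mm thick, half either side of the mid-plane; free from the hub (radius 22 mm, reaching 33 mm in front of the mid-plane) to the rim (inside radius 100 mm, 32 mm wide), gaps open right through. Origin at the wheel's centre, x towards the valve, z out of the front face.
- tyre: Black tyre round the red rim: 300 mm outside diameter, 212 mm inside, 44 mm wide (22 mm either side of the mid-plane), with a yellow 20 x 16 mm mark on each side wall beside the valve. Origin and axes as the spokes.
- valve: Brass valve stem with a yellow cap 12 mm across, mid-way between two spokes, sticking out of the rim towards the hub in the wheel's mid-plane. Origin at the tip of the cap, 78 mm from the wheel's centre; the rim is at 100 mm.
- pump: Hand pump lying loose beside the wheel, silver tube 28 mm thick with black ends, 245 mm long along its x; origin under its middle. To be left alone.
- spanner: Steel spanner lying loose on the bench, about 180 mm long along its x; origin at its underside. To be left alone.
- jar: Glass jar with a steel lid, 64 mm across, 90 mm high; origin at the centre of its underside. To be left alone.
- sanding_block: Cork sanding block 110 x 65 x 35 mm; origin at the centre of its underside. To be left alone.

How it is judged:
By the outcome, as a careful person would: the job done as asked, in the order asked, and still so for the second after the job is handed in, with the robot touching nothing.
It also fails if it takes over 58 s, if anything falls off the work surface, if the arm or the gripper's body presses on something with over 40 N, if the wrist force passes 120 N, or if a joint passes its speed limit or range.

ROBOT

A 7-joint arm with a two-finger parallel gripper is mounted at the origin on the work surface. World frame = base frame: x ahead of the robot, y to its left, z up, the work surface at z = 0. Lengths are in m, angles in rad, forces in N, time in s.
With the tool pointing down it reaches from about 0.35 to 0.9 m from the base axis. Payload 8.1 kg.
Tool frame: the origin (TCP) lies at the very end of the fingers, on their centre line; the grasp point (between the pads) lies grip_point_offset behind it (grip_point_offset is the distance from the TCP to the grasp point, in m); z points along the fingers, y is the direction in which the jaws open and shut (so a half turn about z gives the same grasp; the last joint's range is limited). The gripper opens to 92 mm and grips with 3 to 60 N. Pads are 19 mm wide; open, the fingers measure 130 mm over their backs; the gripper's body (75 mm by 190 mm) begins 47 mm behind the grasp point.
Start: joints at [-1.214, 0.434, 0.025, 1.573, -0.012, 1.134, -0.075], TCP at [0.277, 0.56, 0.227] pointing down, gripper open.
Joint ranges: [-2.62, 2.62], [-0.44, 2.09], [-1.27, 1.32], [0.08, 2.57], [-1.32, 4.46], [0.12, 2], [-2.74, 2.74]. Speed limits (rad/s): [2.22, 2.22, 3.01, 3.01, 3.14, 3.14, 3.14].

INTERFACE

Orientations are given as a rotation vector (axis times angle).
In Python, from cell import * gives the robot as it stands.
- The arm moves only by the tool drive_tool, never from a script. Its argument "increments" is a list of rows, each an object of numbers: "grip": the gripper's target within -1 to 1 (shut at 1, half-way at 0, fully open at -1); "tx", "ty", "tz": the shift along the world's x, y, z normalised to -1 to 1, where 1 is 400 mm; "turn": the turn about the world's z normalised to -1 to 1, where 1 is 60 degrees. In form: [{"grip": .., "tx": .., "ty": .., "tz": .., "turn": ..}, ...]. A call has 1 to 20 rows; each row is the pose to reach, as a shift and turn from the pose measured when the call began; what a row does not reach only later rows make up. A row lasts 1/10 s, in which the tool goes at most 50 mm and 8.59 degrees, less where a joint would pass 70% of its speed; a pose out of reach is approached as far as the arm can. A call with a number of a shift or a turn outside -1 to 1 is refused whole. A call with a gripper value outside its range is refused whole. The fingers move at their own pace and stop on an object; "newtons" is the grip in N (left out, the last holds). Time passes only in rows, so rows that repeat a pose let the fingers close. It gives the time, the measured TCP pose, the force and the opening at its end, in the units of the state.
- observe(): the state, without advancing time (a new reading comes with each control period).
- get_image(name): name is "scene" or "top"; returns the picture (480x640x3 uint8, red, green, blue); there is no depth.
- camera_info(name): a dict with "fx", "fy", "cx", "cy" (pixels), "eye" and "rotation" of the camera in the world. Camera axes: x right, y down, z forward; pixel columns grow to the right and rows downward; lengths in m; the calibration is good to about 2 mm. A picture is of the moment at which its call begins. camera_info takes no time and is no camera call.
- sign_off(): hands the job in, once; it reports no verdict.
The state is a dict: "clock": time; "joints": joint angles; "dq": joint speeds; "joint_efforts": joint torques, N m; "position": TCP position; "ee_rot": TCP orientation; "force": force on the tool from outside, world axes, zero at the start; "ft_torque": the same for the moment, N m; "width": opening from 0.0 (shut) to 1.0 (fully open).
Only numpy, scipy, OpenCV 4.12 (cv2) and the standard library are available. Lean on these libraries where they do the work, as an engineer would, in place of code of your own. Each camera call takes 0.05 s, during which the arm holds its last target. There are 200 camera calls.

## Working session

There is one attempt and no reset: what is moved stays moved. The work goes in short steps, Python scripts to look and compute and a tool call to move; the robot and the scene stay as the last step left them, time stands still between calls to the robot, and variables do not carry over. Pictures are saved under pics/ and viewed, about 8 in all and at most 12, crops included, and the job is handed in when it is done.

Besides the shell and the picture viewer there is one more tool, called as name(argument=value, ...), one argument or row to a line, values as JSON. drive_tool: Moves the arm, as the interface text tells. Its arguments: {"type":"object","properties":{"increments":{"type":"array","items":{"type":"object","properties":{"grip":{"type":"number"},"tx":{"type":"number"},"ty":{"type":"number"},"tz":{"type":"number"},"turn":{"type":"number"}}}},"newtons":{"type":"number"}},"required":["increments"]}

```bash
ls; mkdir -p pics
python3 - <<'E'
from cell import *
import cv2
for n in("scene","top"):
    cv2.imwrite(f"pics/{n}0.png",get_image(n)[:,:,::-1]); print(n,camera_info(n))
s=observe();print(s)
E
```

```text
pics
scene {'fx': 587.2927169878013, 'fy': 587.2927169878013, 'cx': 321.79231508017256, 'cy': 232.29818005821298, 'eye': array([ 1.56649956, -0.21924779,  0.90291062]), 'rotation': array([-1.82292682, -1.39716935,  0.7447045 ])}
top {'fx': 514.1433774356357, 'fy': 514.1433774356357, 'cx': 315.9164300543741, 'cy': 239.5631734694879, 'eye': array([0.38852723, 0.03684136, 1.32010339]), 'rotation': array([-2.18850904,  2.12739437, -0.13036365])}
{'clock': 0.1, 'joints': array([-1.21360759,  0.43510692,  0.0249775 ,  1.57399381, -0.01159214,
        1.13398383, -0.07508015]), 'dq': array([-7.60768906e-04, -9.91759138e-04,  8.71479684e-04, -3.79961447e-03,
        2.10411488e-07, -1.15706110e-04,  4.41874486e-05]), 'joint_efforts': array([ 3.32568117e-03, -6.69130111e+01,  9.88165699e-01, -3.15146434e+01,
       -6.05683029e-02,  3.74205806e-02,  4.85903217e-05]), 'position': array([0.27720267, 0.55966726, 0.22605706]), 'ee_rot': array([-7.15924658e-01, -3.05874726e+00,  2.09731578e-03]), 'force': array([-0.34844801,  0.95445382,  0.87691104]), 'ft_torque': array([-0.06279882,  0.02754019,  0.00029185]), 'width': 1.0005806054853466}
```

View pics/scene0.png

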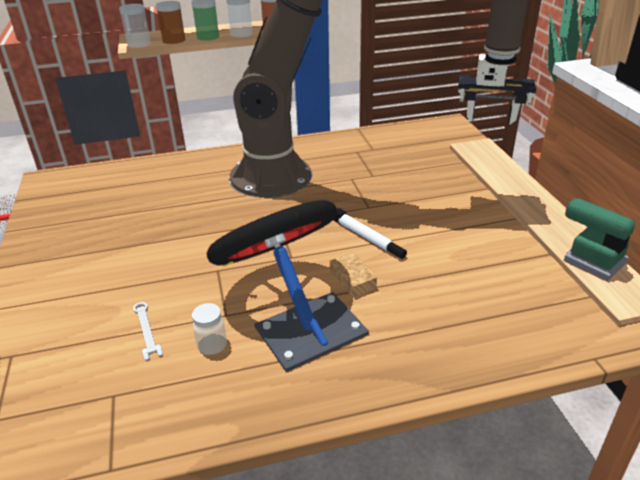

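View pics/top0.png

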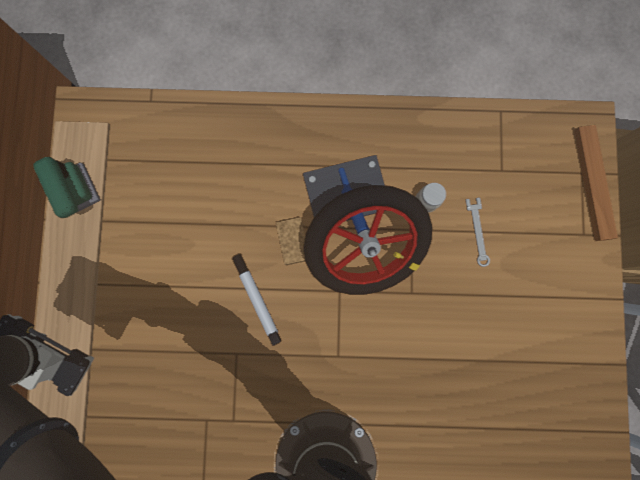

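Top view: wheel centred near (369,240), valve at (398,255), yellow mark at (414,267), so the valve is down on the robot's right. Enlarging for a fit.

Run:
```python
import cv2
a=cv2.imread("pics/top0.png")[145:305,285:445]
cv2.imwrite("pics/c1.png",cv2.resize(a,(600,600),interpolation=cv2.INTER_CUBIC))
b=cv2.imread("pics/scene0.png")[190:370,200:380]
cv2.imwrite("pics/c2.png",cv2.resize(b,(600,600),interpolation=cv2.INTER_CUBIC))
```

```text
(no output)
```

View pics/c1.png

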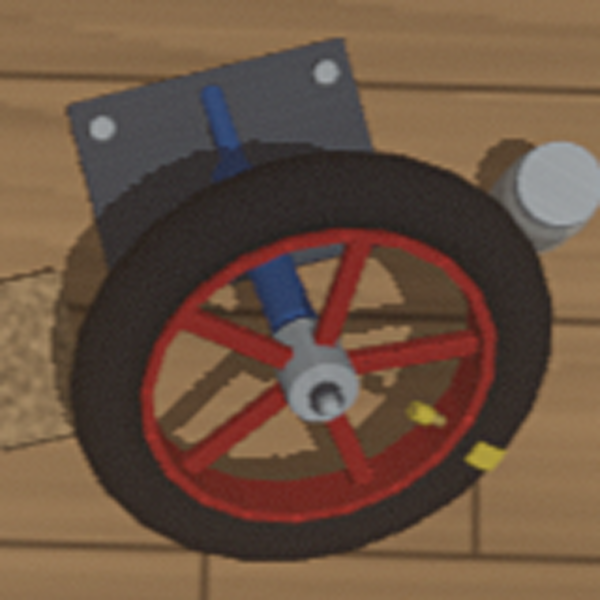

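View pics/c2.png

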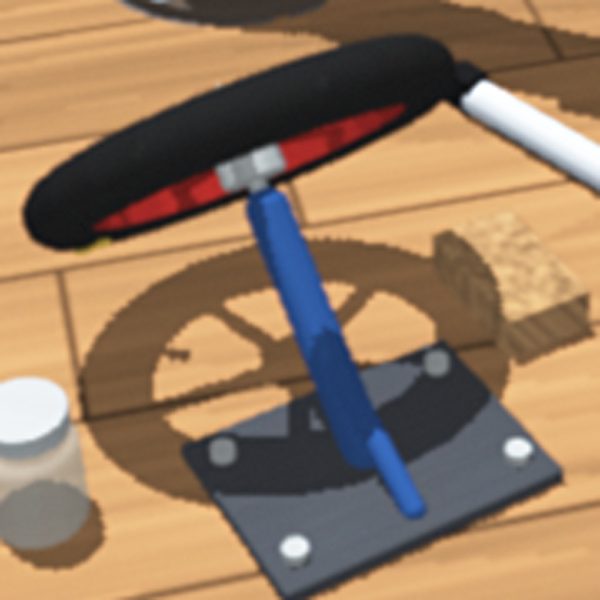

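The crops show the plate corners, all five spokes, the valve cap tip at c1 (412,411) and the mark at c1 (486,456). Fitting the pose.

```bash
cat > h.py <<'E'
import numpy as np, cv2
from cell import *
from scipy.optimize import least_squares
def proj(n,P):
    c=camera_info(n);R=cv2.Rodrigues(c["rotation"])[0]   # camera->world
    q=(np.atleast_2d(P)-c["eye"])@R
    return np.c_[c["fx"]*q[:,0]/q[:,2]+c["cx"],c["fy"]*q[:,1]/q[:,2]+c["cy"]]
r=2**-.5
UP,Yv,N=np.array([r,0,r]),np.array([0,1,0.]),np.array([-r,0,r])
def Rz(y): return cv2.Rodrigues(np.array([0,0,float(y)]))[0]
def world(p,L): return np.atleast_2d(L)@Rz(p[2]).T+[p[0],p[1],0]
def wl(rad,ang,z=0,h=.16): return np.array([0,0,h])+rad*(np.cos(ang)*UP+np.sin(ang)*Yv)+z*N
E
python3 - <<'E'
from h import *
T=lambda p:np.array(p)/3.75+[285,145]
S=lambda p:np.array(p)/(600/180)+[200,190]
d=np.pi/180
def res(p,v=0):
    a,h=p[3],p[4]
    top=[([.235,.1,.012],(68,105)),([.235,-.1,.012],(343,38)),
      (wl(.078,a,0,h),(412,411)),(wl(.128,a,.022,h),(486,456)),
      (wl(.1,a+36*d,.006,h),(477,343)) ,(wl(.1,a-36*d,.006,h),(362,478)),(wl(.1,a-108*d,.006,h),(192,468)),(wl(0,0,.033,h),(322,390))]
    sc=[([.085,-.1,.012],(185,450)),([.085,.1,.012],(440,342)),([.235,.1,.012],(563,478)),([.235,-.1,.012],(288,600))]
    e=[proj("top",world(p,[t[0] for t in top]))-T([t[1] for t in top]),proj("scene",world(p,[t[0] for t in sc]))-S([t[1] for t in sc])]
    if v: print(np.round(e[0],1).tolist(),np.round(e[1],1).tolist())
    return np.vstack(e).ravel()
s=least_squares(res,[.4,-.1,-.2,-2,.16],loss="soft_l1")
print(s.x,s.x[2:4]/d,s.cost);res(s.x,1)
E
```

```text
[ 0.52951136 -0.08196533  0.2847957  -2.32506558  0.14967551] [  16.31759161 -133.21644486] 13.470963576074642
[[-0.5, -1.9], [0.1, -2.9], [0.0, -1.5], [-0.9, -0.8], [-0.3, 0.4], [0.4, 0.2], [-0.2, -1.1], [2.1, 1.7]] [[-2.4, -1.3], [0.3, -1.7], [0.6, -2.6], [-0.7, -0.7]]
```

Run:
```python
from h import *
import cell
print([k for k in dir(cell) if not k.startswith('__')], getattr(cell,'grip_point_offset',None))
gpo=getattr(cell,'grip_point_offset',.02)
# clearance in stand frame; C = contact point on spoke centreline at (r,phi); uphill finger, jaws along stand x
th=np.linspace(0,2*np.pi,361)
P=[]
for rr in np.linspace(.1,.15,11):
    for z in(.022,.0): 
        if z and rr>.145: z=.017
        P+=[wl(rr,t,z) for t in th]
for rr in(.01,.022):
    for z in np.linspace(0,.036,5): P+=[wl(rr,t,z) for t in th]
P=np.array(P)
for R in(.05,.06):
  for phi in range(-150,-40,10):
    f=np.deg2rad(phi); C=wl(R,f)
    t=-np.sin(f)*UP+np.cos(f)*Yv   # increasing direction
    F=C-t*(.007+.010)              # finger centre
    F=F+np.array([-.004,0,-.010])  # tip depth
    c=F-[.0555,0,0]                # tcp
    dz=P[:,2]-F[2]
    inb=(abs(P[:,0]-c[0])<.095)&(abs(P[:,1]-c[1])<.0375)
    fin=(abs(P[:,0]-F[0])<.0095)&(abs(P[:,1]-F[1])<.0095)
    print(R,phi,"body limit over tip mm",round(dz[inb].max()*1e3),"finger hits",int((fin&(dz>0)).sum()))
```

```text
['PlanningError', 'camera_info', 'get_image', 'grip_point_offset', 'observe', 'sign_off'] 0.0188
0.05 -150 body limit over tip mm 88 finger hits 131
0.05 -140 body limit over tip mm 86 finger hits 73
0.05 -130 body limit over tip mm 83 finger hits 39
0.05 -120 body limit over tip mm 79 finger hits 0
0.05 -110 body limit over tip mm 74 finger hits 0
0.05 -100 body limit over tip mm 68 finger hits 0
0.05 -90 body limit over tip mm 76 finger hits 0
0.05 -80 body limit over tip mm 76 finger hits 0
0.05 -70 body limit over tip mm 76 finger hits 0
0.05 -60 body limit over tip mm 76 finger hits 0
0.05 -50 body limit over tip mm 77 finger hits 0
0.06 -150 body limit over tip mm 94 finger hits 25
0.06 -140 body limit over tip mm 91 finger hits 7
0.06 -130 body limit over tip mm 87 finger hits 0
0.06 -120 body limit over tip mm 82 finger hits 0
0.06 -110 body limit over tip mm 74 finger hits 0
0.06 -100 body limit over tip mm 76 finger hits 0
0.06 -90 body limit over tip mm 76 finger hits 0
0.06 -80 body limit over tip mm 76 finger hits 0
0.06 -70 body limit over tip mm 77 finger hits 0
0.06 -60 body limit over tip mm 77 finger hits 0
0.06 -50 body limit over tip mm 76 finger hits 0
```

```bash
cat > sim.py <<'E'
from h import *
th=np.linspace(0,2*np.pi,361)
P=[wl(rr,t,z) for rr,z in [(.1,.016),(.106,.022),(.115,.022),(.125,.022),(.135,.022),(.142,.020),(.148,.012),(.15,.0),(.01,.045),(.022,.033),(.022,.015),(.022,0)] for t in th]
P=np.array(P)
def spoke(phi):
    e=np.cos(phi)*UP+np.sin(phi)*Yv; t=-np.sin(phi)*UP+np.cos(phi)*Yv
    g=np.meshgrid(np.linspace(.022,.1,79),np.linspace(-.007,.007,8),np.linspace(-.006,.006,7))
    return np.array([0,0,.16])+g[0].reshape(-1,1)*e+g[1].reshape(-1,1)*t+g[2].reshape(-1,1)*N
def finger(phi,R,yaw,dz=-.008,off=.0555):
    """finger tip centre touching spoke at phi from below (stand frame), margins"""
    u=np.array([np.cos(yaw),np.sin(yaw),0]);v=np.array([-u[1],u[0],0])
    C=wl(R,phi);t=-np.sin(phi)*UP+np.cos(phi)*Yv;h=t*[1,1,0];h/=np.linalg.norm(h)
    S=spoke(phi)
    for k in np.arange(0,.06,.0005):
        F=C-h*k;F[2]=C[2]+dz
        d=S-F
        if not ((abs(d@u)<.0095)&(abs(d@v)<.0095)&(d[:,2]>0)).any(): break
    c=F-u*off;q=P-c
    inb=(abs(q@u)<.095)&(abs(q@v)<.0375)
    body=.0658-(q[inb,2].max() if inb.any() else -1)
    d=P-F;fin=(abs(d@u)<.0105)&(abs(d@v)<.0105)&(d[:,2]>0)
    return F,body,fin.any()
E
python3 - <<'E'
from sim import *
for R in(.055,.065,.075):
  for phi in range(-140,-30,10):
    o=[]
    for yd in(-30,-15,0,15,30):
      F,b,f=finger(np.deg2rad(phi),R,np.deg2rad(yd)); o.append(f"{b*1e3:5.0f}{'x' if f else ' '}")
    print(R,phi,*o)
E
```

```text
0.055 -140   -11x   -11x   -11x   -11x   -11x
0.055 -130    -6x    -6x    -6x    -6x    -6x
0.055 -120    -1     -1     -1     -1     -1 
0.055 -110     6      7      6      6      6 
0.055 -100    14     16     15     13     13 
0.055 -90    22     19     15     22     19 
0.055 -80    28     17      7     -0      4 
0.055 -70    20     13      6     -2     -7 
0.055 -60    -5      7      5     -4    -10 
0.055 -50    -7     -4      2     -3     -9 
0.055 -40   -12     -7     -0     -7    -12 
0.065 -140   -16    -16x   -16    -16    -16 
0.065 -130   -11    -11    -11    -11    -11 
0.065 -120    -2     -2     -4     -4     -4 
0.065 -110    10     10      7      4      3 
0.065 -100    22     17     15     16     14 
0.065 -90    25     17      7      1     24 
0.065 -80    20     13      7      0     -1 
0.065 -70    -4      8      7     -2     -2 
0.065 -60    -5     -2      5     -3     -5 
0.065 -50    -8     -4      3     -3     -9 
0.065 -40   -12     -7     -0     -4     -9 
0.075 -140   -22    -22    -22    -22    -22 
0.075 -130   -11    -13    -15    -15    -15 
0.075 -120     5      1     -4     -6     -7 
0.075 -110    27     15     43      5     10 
0.075 -100    24     15      7     10     17 
0.075 -90    18     13      7      2     -2 
0.075 -80     7     10      7     -1     -2 
0.075 -70    -5      2      6     -2     -3 
0.075 -60    -6     -2      5     -1     -5 
0.075 -50    -8x    -4x     3x    -1x    -5x
0.075 -40    -9x    -7x    -0x    -1x    -4x
```

Run:
```python
from h import *
T=lambda p:np.array(p)/3.75+[285,145]
S=lambda p:np.array(p)/(600/180)+[200,190]
d=np.pi/180
def run(usep,fixh):
  def res(p,v=0):
    a=p[3];h=.16 if fixh else p[4]
    Tm=[(wl(.078,a,0,h),(411,411)),(wl(.128,a,.022,h),(486,456)),
      (wl(.1,a-36*d,.006,h),(362,478)),(wl(.1,a-108*d,.006,h),(192,468)),(wl(.033*0,0,.033,h),(319,384)),
      (wl(.061,a+36*d,.006,h),(415,352)),(wl(.061,a+108*d,.006,h),(345,290)),(wl(.061,a+180*d,.006,h),(238,341))]
    if usep: Tm+=[([.235,.1,.012],(68,105)),([.235,-.1,.012],(343,38))]
    e=[proj("top",world(p,[t[0] for t in Tm]))-T([t[1] for t in Tm])]
    # tyre outline
    A=proj("top",world(p,[wl(.148,t,z,h) for t in np.linspace(0,6.283,361) for z in(.012,-.012)]))
    e.append(np.array([[A[:,0].min(),A[:,1].min()],[A[:,0].max(),A[:,1].max()]])-T([(73,150),(551,560)]))
    A=proj("scene",world(p,[wl(.148,t,z,h) for t in np.linspace(0,6.283,361) for z in(.012,-.012)]))
    e.append(np.array([[A[:,0].min(),A[:,1].min()],[A[:,0].max(),A[:,1].max()]])-S([(25,35),(455,250)]))
    if usep:
      sc=[([.085,-.1,.012],(185,450)),([.085,.1,.012],(440,342)),([.235,.1,.012],(563,478)),([.235,-.1,.012],(288,600))]
      e.append(proj("scene",world(p,[t[0] for t in sc]))-S([t[1] for t in sc]))
    if v:
      for q in e: print(np.round(q,1).tolist())
    return np.vstack(e).ravel()
  s=least_squares(res,[.53,-.08,.28,-2.3,.16],loss="soft_l1")
  print(usep,fixh,s.x.round(4),(s.x[2:4]/d).round(1),round(s.cost,1));res(s.x,1)
for u in(0,1):
  for f in(0,1): run(u,f)
```

```text
0 0 [ 0.5267 -0.08    0.3062 -2.3291  0.1581] [  17.5 -133.4] 10.0
[[0.1, -1.1], [-0.8, -0.8], [0.4, 0.9], [-0.5, 0.4], [2.6, 4.2], [-0.5, 0.8], [0.5, -0.1], [-0.8, -0.5]]
[[-0.9, -1.5], [0.7, 0.6]]
[[-1.2, 0.2], [0.7, 0.3]]
0 1 [ 0.5268 -0.0799  0.3081 -2.3319  0.16  ] [  17.7 -133.6] 10.5
[[0.1, -1.2], [-0.7, -0.9], [0.4, 0.8], [-0.6, 0.3], [2.7, 4.0], [-0.4, 0.7], [0.6, -0.4], [-0.7, -0.7]]
[[-0.9, -1.8], [0.9, 0.5]]
[[-1.2, -0.6], [0.7, -0.3]]
1 0 [ 0.5272 -0.0804  0.2811 -2.3081  0.1572] [  16.1 -132.2] 21.5
[[0.4, -1.1], [-0.5, -0.6], [0.7, 0.7], [-0.5, -0.1], [2.5, 4.0], [-0.3, 0.9], [0.5, -0.2], [-0.8, -0.8], [-0.8, -1.2], [-0.1, -2.0]]
[[-0.8, -1.5], [1.2, 0.1]]
[[-1.6, 1.5], [0.9, -0.2]]
[[-2.0, -2.2], [0.7, -2.3], [0.8, -3.3], [-0.6, -1.6]]
1 1 [ 0.5272 -0.0802  0.2809 -2.3097  0.16  ] [  16.1 -132.3] 22.1
[[0.5, -1.2], [-0.4, -0.6], [0.7, 0.7], [-0.5, -0.3], [2.5, 3.9], [-0.1, 0.8], [0.7, -0.4], [-0.8, -1.0], [-0.9, -1.2], [-0.2, -2.0]]
[[-0.9, -1.9], [1.4, 0.1]]
[[-1.8, 0.4], [1.0, -1.2]]
[[-2.0, -2.2], [0.7, -2.3], [0.8, -3.3], [-0.6, -1.6]]
```

```bash
cat >> sim.py <<'E'
POSE=(.5270,-.0802,np.deg2rad(16.6))
def tcp(phid,R,dz=-.008,yd=0):
    F,b,f=finger(np.deg2rad(phid),R,np.deg2rad(yd),dz)
    u=np.array([np.cos(np.deg2rad(yd)),np.sin(np.deg2rad(yd)),0])
    return world(POSE,F-u*.0555)[0],b,f,F
E
python3 - <<'E'
from sim import *
s=observe();R=cv2.Rodrigues(s["ee_rot"])[0];az=np.degrees(np.arctan2(R[1,1],R[0,1]))
print(s["position"],az,"turn units",(16.6-az)/60)
for p in range(-121,-40,6):
    for Rr in(.06,.068):
        t,b,f,F=tcp(p,Rr)
        # valve stays 36 deg behind spoke -97 => at p<=-97 valve fixed -133
        va=np.deg2rad(max(p,-97)-36); V=np.array([wl(rr,va)for rr in np.linspace(.078,.1,12)])
        d=V-F; m=(d[:,2]>-.006); dd=np.hypot(d[:,0],d[:,1])[m].min()*1e3 if m.any() else 999
        print(p,Rr,t.round(4),round(b*1e3),f,"valve axis dist",round(dd))
E
```

```text
[0.27720267 0.55966726 0.22605706] 63.65319604826694 turn units -0.7842199341377823
-121 0.06 [ 0.4465 -0.1423  0.1301] -3 False valve axis dist 999
-121 0.068 [ 0.4457 -0.1497  0.1272] -5 False valve axis dist 14
-115 0.06 [ 0.4511 -0.1469  0.1341] 1 False valve axis dist 999
-115 0.068 [ 0.4509 -0.1546  0.1317] 1 False valve axis dist 999
-109 0.06 [ 0.4556 -0.1509  0.1382] 7 False valve axis dist 999
-109 0.068 [ 0.456  -0.1586  0.1363] 9 False valve axis dist 999
-103 0.06 [ 0.4609 -0.1543  0.1425] 13 False valve axis dist 999
-103 0.068 [ 0.4619 -0.1621  0.1412] 16 False valve axis dist 999
-97 0.06 [ 0.466  -0.157   0.1468] 16 False valve axis dist 999
-97 0.068 [ 0.4676 -0.1648  0.1461] 7 False valve axis dist 999
-91 0.06 [ 0.4719 -0.1587  0.1513] 6 False valve axis dist 999
-91 0.068 [ 0.4741 -0.1664  0.1512] 6 False valve axis dist 999
-85 0.06 [ 0.4766 -0.1601  0.1557] 7 False valve axis dist 999
-85 0.068 [ 0.4793 -0.1676  0.1562] 7 False valve axis dist 999
-79 0.06 [ 0.4814 -0.1608  0.1601] 7 False valve axis dist 999
-79 0.068 [ 0.4847 -0.168   0.1612] 7 False valve axis dist 999
-73 0.06 [ 0.486  -0.161   0.1644] 6 False valve axis dist 999
-73 0.068 [ 0.4898 -0.1679  0.1661] 7 False valve axis dist 999
-67 0.06 [ 0.4906 -0.1605  0.1686] 7 False valve axis dist 999
-67 0.068 [ 0.4949 -0.1669  0.1708] 6 False valve axis dist 999
-61 0.06 [ 0.4955 -0.1588  0.1726] 5 False valve axis dist 999
-61 0.068 [ 0.5001 -0.1648  0.1753] 5 False valve axis dist 999
-55 0.06 [ 0.5001 -0.1564  0.1763] 4 False valve axis dist 999
-55 0.068 [ 0.5051 -0.1617  0.1796] 4 False valve axis dist 999
-49 0.06 [ 0.5044 -0.1532  0.1798] 2 False valve axis dist 999
-49 0.068 [ 0.5097 -0.1579  0.1835] 2 False valve axis dist 999
-43 0.06 [ 0.5083 -0.1494  0.183 ] 1 False valve axis dist 999
-43 0.068 [ 0.5138 -0.1534  0.1872] 1 False valve axis dist 999
```

drive_tool(
  increments=[
    {"grip": -1,"tz": 0.12,"tx": 0.02},
    {"grip": -1,"tx": 0.2,"ty": -0.9,"tz": 0.26,"turn": -0.784},
    {"grip": -1,"tx": 0.2,"ty": -0.9,"tz": 0.26,"turn": -0.784},
    {"grip": -1,"tx": 0.2,"ty": -0.9,"tz": 0.26,"turn": -0.784},
    {"grip": -1,"tx": 0.2,"ty": -0.9,"tz": 0.26,"turn": -0.784},
    {"grip": -1,"tx": 0.2,"ty": -0.9,"tz": 0.26,"turn": -0.784},
    {"grip": -1,"tx": 0.2,"ty": -0.9,"tz": 0.26,"turn": -0.784},
    {"grip": -1,"tx": 0.2,"ty": -0.9,"tz": 0.26,"turn": -0.784},
    {"grip": -1,"tx": 0.2,"ty": -0.9,"tz": 0.26,"turn": -0.784},
    {"grip": -1,"tx": 0.2,"ty": -0.9,"tz": 0.26,"turn": -0.784},
    {"grip": -1,"tx": 0.2,"ty": -0.9,"tz": 0.26,"turn": -0.784},
  ],
)

```text
invalid input
```

drive_tool(
  increments=[
    {"grip": -1,"tx": 0.02,"ty": 0,"tz": 0.12,"turn": 0},
    {"grip": -1,"tx": 0.2,"ty": -0.9,"tz": 0.26,"turn": -0.784},
    {"grip": -1,"tx": 0.2,"ty": -0.9,"tz": 0.26,"turn": -0.784},
    {"grip": -1,"tx": 0.2,"ty": -0.9,"tz": 0.26,"turn": -0.784},
    {"grip": -1,"tx": 0.2,"ty": -0.9,"tz": 0.26,"turn": -0.784},
    {"grip": -1,"tx": 0.2,"ty": -0.9,"tz": 0.26,"turn": -0.784},
    {"grip": -1,"tx": 0.2,"ty": -0.9,"tz": 0.26,"turn": -0.784},
    {"grip": -1,"tx": 0.2,"ty": -0.9,"tz": 0.26,"turn": -0.784},
    {"grip": -1,"tx": 0.2,"ty": -0.9,"tz": 0.26,"turn": -0.784},
    {"grip": -1,"tx": 0.2,"ty": -0.9,"tz": 0.26,"turn": -0.784},
    {"grip": -1,"tx": 0.2,"ty": -0.9,"tz": 0.26,"turn": -0.784},
  ],
)

```text
clock: 1.2
position: [0.357, 0.1998, 0.33]
ee_rot: [-1.877, -2.518, 0.001]
force: [0.0, 0.7, -0.2]
width: 1.0
```

drive_tool(
  increments=[
    {"grip": -1,"tx": 0.24,"ty": -0.872,"tz": 0,"turn": 0},
    {"grip": -1,"tx": 0.24,"ty": -0.872,"tz": 0,"turn": 0},
    {"grip": -1,"tx": 0.24,"ty": -0.872,"tz": 0,"turn": 0},
    {"grip": -1,"tx": 0.24,"ty": -0.872,"tz": 0,"turn": 0},
    {"grip": -1,"tx": 0.24,"ty": -0.872,"tz": 0,"turn": 0},
    {"grip": -1,"tx": 0.24,"ty": -0.872,"tz": 0,"turn": 0},
    {"grip": -1,"tx": 0.24,"ty": -0.872,"tz": 0,"turn": 0},
    {"grip": -1,"tx": 0.24,"ty": -0.872,"tz": 0,"turn": 0},
    {"grip": -1,"tx": 0.24,"ty": -0.872,"tz": 0,"turn": 0},
    {"grip": -1,"tx": 0.24,"ty": -0.872,"tz": 0,"turn": 0},
  ],
)

```text
clock: 2.2
position: [0.4534, -0.1473, 0.3294]
ee_rot: [-1.874, -2.518, 0.003]
force: [-0.3, 0.4, -0.2]
width: 0.997
```

Run:
```python
from h import *
s=observe();R=cv2.Rodrigues(s["ee_rot"])[0];print(s["position"],np.degrees(np.arctan2(R[1,1],R[0,1])),R[:,2],s["joints"].round(2))
a=get_image("scene")[:,:,::-1][60:360,140:440]
cv2.imwrite("pics/s1.png",cv2.resize(a,(600,600)))
```

```text
[ 0.45338434 -0.14729985  0.32940182] 16.67729762624455 [-2.85376542e-03 -3.87645320e-05 -9.99995927e-01] [-0.52  0.11  0.82  1.8  -0.09  1.27  0.62]
```

View pics/s1.png

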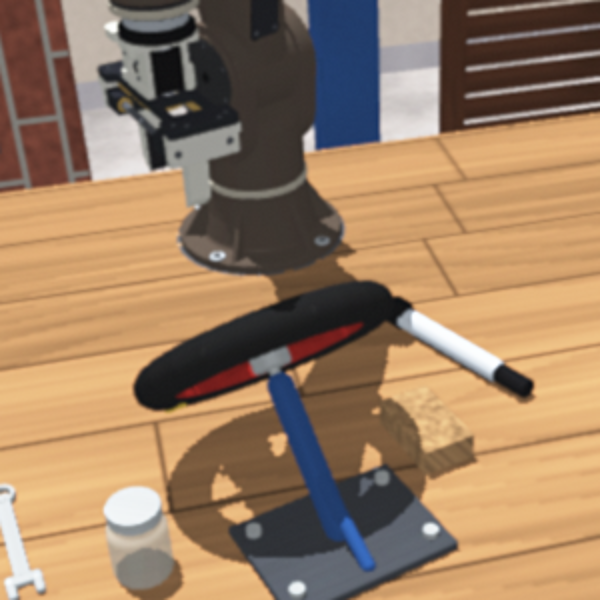

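The gripper hangs over the near side of the wheel, jaws aligned with the slope, far finger foremost. I'll lower the far finger into the gap below the right-hand spoke.

drive_tool(
  increments=[
    {"grip": -1,"tx": 0.003,"ty": -0.012,"tz": -0.1,"turn": 0},
    {"grip": -1,"tx": 0.003,"ty": -0.012,"tz": -0.2,"turn": 0},
    {"grip": -1,"tx": 0.003,"ty": -0.012,"tz": -0.3,"turn": 0},
    {"grip": -1,"tx": 0.003,"ty": -0.012,"tz": -0.36,"turn": 0},
    {"grip": -1,"tx": 0.003,"ty": -0.012,"tz": -0.41,"turn": 0},
    {"grip": -1,"tx": 0.003,"ty": -0.012,"tz": -0.45,"turn": 0},
    {"grip": -1,"tx": 0.003,"ty": -0.012,"tz": -0.478,"turn": 0},
    {"grip": -1,"tx": 0.003,"ty": -0.012,"tz": -0.478,"turn": 0},
    {"grip": -1,"tx": 0.003,"ty": -0.012,"tz": -0.478,"turn": 0},
  ],
)

```text
clock: 3.15
position: [0.4548, -0.1511, 0.1387]
ee_rot: [-1.872, -2.52, 0.001]
force: [1.1, 0.0, -0.5]
width: 0.998
```

drive_tool(
  increments=[
    {"grip": -1,"tx": 0.014,"ty": -0.008,"tz": 0.01,"turn": 0},
    {"grip": -1,"tx": 0.028,"ty": -0.015,"tz": 0.02,"turn": 0},
    {"grip": -1,"tx": 0.036,"ty": -0.017,"tz": 0.026,"turn": 0},
    {"grip": -1,"tx": 0.043,"ty": -0.019,"tz": 0.0315,"turn": 0},
    {"grip": -1,"tx": 0.049,"ty": -0.021,"tz": 0.037,"turn": 0},
    {"grip": -1,"tx": 0.055,"ty": -0.0225,"tz": 0.0425,"turn": 0},
    {"grip": -1,"tx": 0.061,"ty": -0.023,"tz": 0.048,"turn": 0},
    {"grip": -1,"tx": 0.0665,"ty": -0.024,"tz": 0.0535,"turn": 0},
    {"grip": -1,"tx": 0.0665,"ty": -0.024,"tz": 0.0535,"turn": 0},
  ],
)

```text
clock: 4.05
position: [0.4819, -0.1607, 0.1604]
ee_rot: [-1.872, -2.521, 0.001]
force: [0.2, -0.3, 0.3]
width: 0.997
```

Run:
```python
from h import *
print(observe()["position"],observe()["force"])
a=get_image("top")[:,:,::-1][145:305,285:445]
cv2.imwrite("pics/t1.png",cv2.resize(a,(600,600),interpolation=cv2.INTER_CUBIC))
```

```text
[ 0.48187905 -0.16073055  0.16037908] [ 0.23643714 -0.27524414  0.26046497]
```

View pics/t1.png

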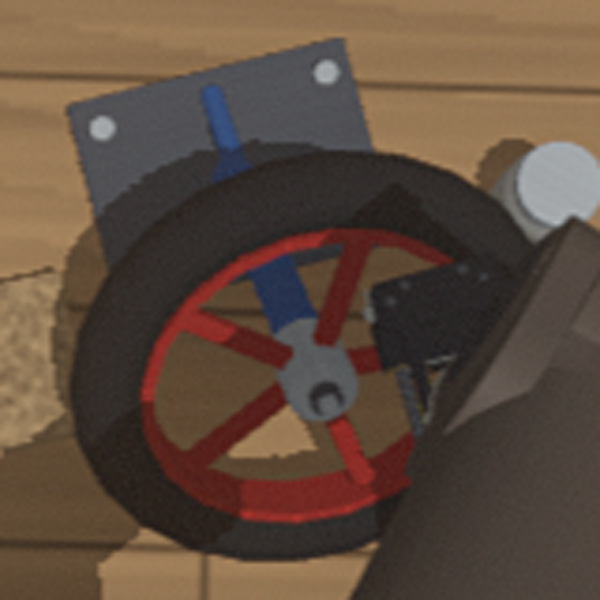

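The spokes haven't moved (one is still at c (362,478)) and there is no force, so the fingertip is thinner in the jaw direction than I assumed. I'll turn the jaws 90° so the known 19 mm pad width faces the spoke, using the left finger with the right one outside the tyre.

Run:
```python
from sim import *
u=np.array([0,1,0])
for R in(.06,.068,.075):
  for phi in range(-139,-40,6):
    F,b,f=finger(np.deg2rad(phi),R,np.pi/2,-.009,off=.051)
    c=F-u*.051; o=c-u*.0555; q=P-o   # other finger
    hit=(abs(q[:,0])<.0115)&(abs(q[:,1])<.0115)&(q[:,2]>0)
    print(R,phi,world(POSE,c)[0].round(4),round(b*1e3),f,"other",hit.any())
```

```text
0.06 -139 [ 0.5042 -0.1599  0.119 ] -14 True other True
0.06 -133 [ 0.5074 -0.1655  0.1221] -11 True other True
0.06 -127 [ 0.5105 -0.1705  0.1255] -8 False other True
0.06 -121 [ 0.5143 -0.1753  0.1291] -4 False other True
0.06 -115 [ 0.5189 -0.1799  0.1331] 0 False other True
0.06 -109 [ 0.5233 -0.1839  0.1372] 4 False other True
0.06 -103 [ 0.5286 -0.1873  0.1415] 8 False other True
0.06 -97 [ 0.5338 -0.19    0.1458] 8 False other False
0.06 -91 [ 0.5397 -0.1918  0.1503] 7 False other False
0.06 -85 [ 0.5443 -0.1931  0.1547] 8 False other False
0.06 -79 [ 0.5492 -0.1938  0.1591] 7 False other False
0.06 -73 [ 0.5538 -0.194   0.1634] 8 False other False
0.06 -67 [ 0.5584 -0.1935  0.1676] 7 False other False
0.06 -61 [ 0.5633 -0.1918  0.1716] 6 False other False
0.06 -55 [ 0.5679 -0.1894  0.1753] 5 False other False
0.06 -49 [ 0.5722 -0.1862  0.1788] 3 False other False
0.06 -43 [ 0.5761 -0.1824  0.182 ] 1 False other False
0.068 -139 [ 0.5017 -0.1662  0.1147] -18 False other True
0.068 -133 [ 0.5054 -0.1722  0.1182] -15 False other True
0.068 -127 [ 0.509  -0.1776  0.1221] -11 Fals
[... 1061 characters left out ...]
 0.1286] -2 False other False
0.075 -109 [ 0.5241 -0.1985  0.1337] 7 False other False
0.075 -103 [ 0.5305 -0.202   0.1391] 8 False other False
0.075 -97 [ 0.5368 -0.2046  0.1445] 8 False other False
0.075 -91 [ 0.5438 -0.2062  0.1501] 7 False other False
0.075 -85 [ 0.5495 -0.2072  0.1556] 8 False other False
0.075 -79 [ 0.5553 -0.2073  0.1611] 8 False other False
0.075 -73 [ 0.5608 -0.2069  0.1665] 8 False other False
0.075 -67 [ 0.5663 -0.2056  0.1717] 7 False other False
0.075 -61 [ 0.5719 -0.203   0.1767] 6 False other False
0.075 -55 [ 0.5772 -0.1994  0.1814] 5 True other False
0.075 -49 [ 0.5821 -0.1951  0.1858] 4 True other False
0.075 -43 [ 0.5864 -0.19    0.1898] 1 True other False
```

drive_tool(
  increments=[
    {"grip": -1,"tx": -0.04,"ty": 0.009,"tz": -0.034,"turn": 0},
    {"grip": -1,"tx": -0.06,"ty": 0.02,"tz": 0.06,"turn": 0},
    {"grip": -1,"tx": -0.08,"ty": 0.02,"tz": 0.18,"turn": 0},
    {"grip": -1,"tx": -0.1,"ty": 0.0,"tz": 0.3,"turn": 0},
    {"grip": -1,"tx": -0.1,"ty": -0.05,"tz": 0.4,"turn": 0},
    {"grip": -1,"tx": -0.1,"ty": -0.1,"tz": 0.4,"turn": 0},
    {"grip": -1,"tx": -0.1,"ty": -0.1,"tz": 0.4,"turn": 0},
  ],
)

```text
clock: 4.8
position: [0.4414, -0.2033, 0.3214]
ee_rot: [1.877, 2.519, 0.0]
force: [0.9, -0.3, -0.7]
width: 0.999
```

drive_tool(
  increments=[
    {"grip": -1,"tx": 0,"ty": 0,"tz": 0.03,"turn": 0.14},
    {"grip": -1,"tx": 0.1,"ty": 0.018,"tz": 0.03,"turn": 1},
    {"grip": -1,"tx": 0.196,"ty": 0.018,"tz": 0.03,"turn": 1},
    {"grip": -1,"tx": 0.196,"ty": 0.018,"tz": 0.03,"turn": 1},
    {"grip": -1,"tx": 0.196,"ty": 0.018,"tz": 0.03,"turn": 1},
    {"grip": -1,"tx": 0.196,"ty": 0.018,"tz": 0.03,"turn": 1},
    {"grip": -1,"tx": 0.196,"ty": 0.018,"tz": 0.03,"turn": 1},
    {"grip": -1,"tx": 0.196,"ty": 0.018,"tz": 0.03,"turn": 1},
    {"grip": -1,"tx": 0.196,"ty": 0.018,"tz": 0.03,"turn": 1},
  ],
)

```text
clock: 5.7
position: [0.5196, -0.1956, 0.3328]
ee_rot: [-0.373, -3.119, -0.001]
force: [-0.8, 0.4, -0.4]
width: 1.002
```

drive_tool(
  increments=[
    {"grip": -1,"tx": 0,"ty": 0,"tz": 0,"turn": 0.5},
    {"grip": -1,"tx": 0,"ty": 0,"tz": 0,"turn": 0.5},
    {"grip": -1,"tx": 0,"ty": 0,"tz": 0,"turn": 0.5},
    {"grip": -1,"tx": 0,"ty": 0,"tz": 0,"turn": 0.5},
    {"grip": -1,"tx": 0,"ty": 0,"tz": 0,"turn": 0.5},
    {"grip": -1,"tx": 0,"ty": 0,"tz": 0,"turn": 0.5},
  ],
)

```text
clock: 6.3
position: [0.5195, -0.1954, 0.3325]
ee_rot: [0.44, -3.109, -0.002]
force: [0.7, 1.1, -0.7]
width: 0.996
```

Run:
```python
from h import *
s=observe();R=cv2.Rodrigues(s["ee_rot"])[0];print(s["position"],np.degrees(np.arctan2(R[1,1],R[0,1])),s["joints"].round(2))
```

```text
[ 0.51945557 -0.19538529  0.33253518] 106.11572651868045 [-0.17  0.26  0.58  1.61 -0.15  1.31  2.27]
```

drive_tool(
  increments=[
    {"grip": -1,"tx": 0.007,"ty": -0.002,"tz": -0.12,"turn": 0},
    {"grip": -1,"tx": 0.007,"ty": -0.002,"tz": -0.24,"turn": 0},
    {"grip": -1,"tx": 0.007,"ty": -0.002,"tz": -0.32,"turn": 0},
    {"grip": -1,"tx": 0.007,"ty": -0.002,"tz": -0.38,"turn": 0},
    {"grip": -1,"tx": 0.007,"ty": -0.002,"tz": -0.43,"turn": 0},
    {"grip": -1,"tx": 0.007,"ty": -0.002,"tz": -0.47,"turn": 0},
    {"grip": -1,"tx": 0.007,"ty": -0.002,"tz": -0.495,"turn": 0},
    {"grip": -1,"tx": 0.007,"ty": -0.002,"tz": -0.495,"turn": 0},
  ],
)

```text
clock: 7.1
position: [0.5216, -0.1958, 0.1334]
ee_rot: [0.437, -3.108, -0.002]
force: [0.1, 0.4, -0.3]
width: 0.999
```

drive_tool(
  increments=[
    {"grip": -1,"tx": 0.01,"ty": -0.001,"tz": 0.005,"turn": 0},
    {"grip": -1,"tx": 0.02,"ty": -0.002,"tz": 0.012,"turn": 0},
    {"grip": -1,"tx": 0.0355,"ty": -0.01,"tz": 0.024,"turn": 0},
    {"grip": -1,"tx": 0.044,"ty": -0.012,"tz": 0.03,"turn": 0},
    {"grip": -1,"tx": 0.052,"ty": -0.014,"tz": 0.037,"turn": 0},
    {"grip": -1,"tx": 0.059,"ty": -0.016,"tz": 0.043,"turn": 0},
    {"grip": -1,"tx": 0.0655,"ty": -0.017,"tz": 0.05,"turn": 0},
  ],
)

```text
clock: 7.8
position: [0.5463, -0.2022, 0.1532]
ee_rot: [0.437, -3.104, -0.005]
force: [-5.6, 1.8, -2.4]
width: 1.001
```

Run:
```python
from h import *
print(observe()["position"],observe()["force"],observe()["ft_torque"])
a=get_image("top")[:,:,::-1][145:305,285:445]
cv2.imwrite("pics/t2.png",cv2.resize(a,(600,600),interpolation=cv2.INTER_CUBIC))
```

```text
[ 0.54634543 -0.20218237  0.15322701] [-5.63132428  1.76816462 -2.40355659] [0.32946189 1.1493706  0.27629637]
```

View pics/t2.png

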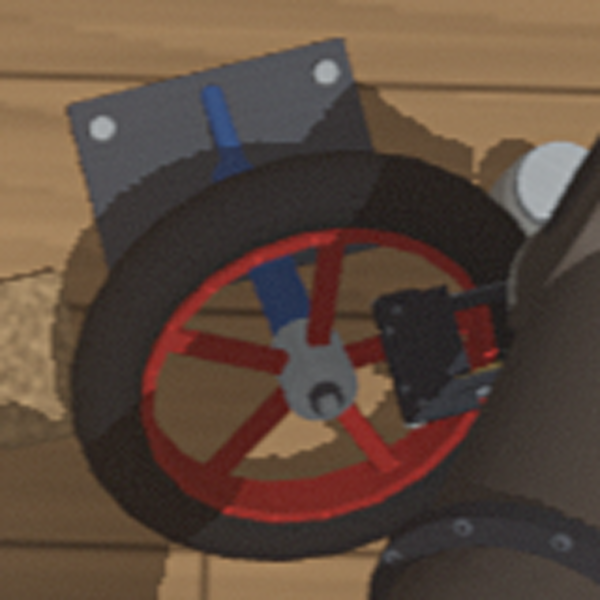

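Spoke moved as predicted (lower one now at c (390,468), about 14°) with about 6 N. Continuing the arc.

drive_tool(
  increments=[
    {"grip": -1,"tx": 0.009,"ty": -0.001,"tz": 0.007,"turn": 0},
    {"grip": -1,"tx": 0.0175,"ty": -0.0015,"tz": 0.013,"turn": 0},
    {"grip": -1,"tx": 0.024,"ty": -0.001,"tz": 0.02,"turn": 0},
    {"grip": -1,"tx": 0.03,"ty": -0.001,"tz": 0.026,"turn": 0},
    {"grip": -1,"tx": 0.037,"ty": 0.0005,"tz": 0.032,"turn": 0},
    {"grip": -1,"tx": 0.0435,"ty": 0.002,"tz": 0.038,"turn": 0},
    {"grip": -1,"tx": 0.05,"ty": 0.005,"tz": 0.044,"turn": 0},
    {"grip": -1,"tx": 0.056,"ty": 0.009,"tz": 0.0495,"turn": 0},
    {"grip": -1,"tx": 0.061,"ty": 0.014,"tz": 0.0545,"turn": 0},
    {"grip": -1,"tx": 0.065,"ty": 0.02,"tz": 0.059,"turn": 0},
    {"grip": -1,"tx": 0.069,"ty": 0.026,"tz": 0.064,"turn": 0},
    {"grip": -1,"tx": 0.073,"ty": 0.033,"tz": 0.069,"turn": 0},
    {"grip": -1,"tx": 0.079,"ty": 0.04,"tz": 0.0755,"turn": 0},
  ],
)

```text
clock: 9.15
position: [0.5754, -0.1878, 0.1839]
ee_rot: [0.434, -3.1, -0.005]
force: [-14.3, -2.4, 4.9]
width: 1.002
```

drive_tool(
  increments=[
    {"grip": -1,"tx": -0.04,"ty": -0.012,"tz": -0.005,"turn": 0},
    {"grip": -1,"tx": -0.06,"ty": -0.018,"tz": 0.05,"turn": 0},
    {"grip": -1,"tx": -0.08,"ty": -0.018,"tz": 0.16,"turn": 0},
    {"grip": -1,"tx": -0.14,"ty": -0.019,"tz": 0.27,"turn": 0},
    {"grip": -1,"tx": -0.14,"ty": -0.019,"tz": 0.37,"turn": 0},
    {"grip": -1,"tx": -0.14,"ty": -0.019,"tz": 0.37,"turn": 0},
  ],
)

```text
clock: 9.75
position: [0.5216, -0.1972, 0.3385]
ee_rot: [0.434, -3.111, 0.001]
force: [0.3, -0.1, -0.3]
width: 1.001
```

Run:
```python
from h import *
print(observe()["position"],observe()["force"])
a=get_image("top")[:,:,::-1][145:305,285:445]
cv2.imwrite("pics/t3.png",cv2.resize(a,(600,600),interpolation=cv2.INTER_CUBIC))
```

```text
[ 0.52164669 -0.1972365   0.33846504] [ 0.25504047 -0.07933599 -0.31936766]
```

View pics/t3.png

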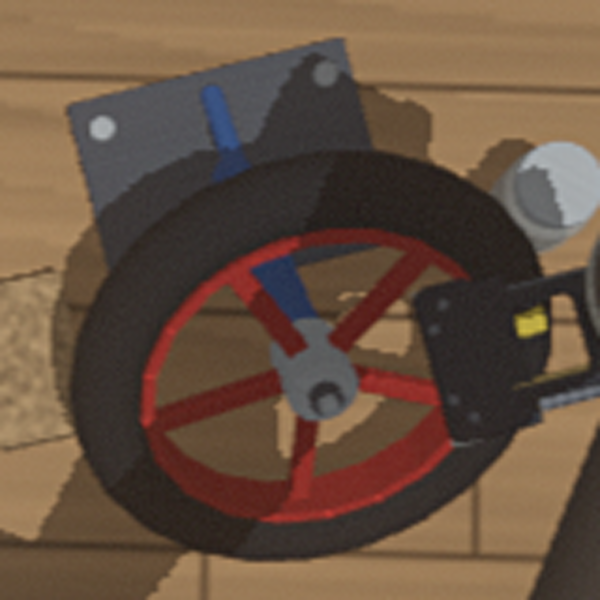

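```bash
cat > ang.py <<'E'
from sim import *
def spokes(pts,guess,mark=None,cam="top",f=3.75,o=(285,145)):
    """angle a (deg) minimising distance of clicked spoke/mark points, wheel pose fixed"""
    g=np.arange(guess-30,guess+30,.25)
    def cost(a):
        e=[]
        for p,k in pts:
            L=proj(cam,world(POSE,[wl(rr,np.deg2rad(a+k),.006) for rr in np.linspace(.022,.1,40)]))
            e.append(np.hypot(*(L-(np.array(p)/f+o)).T).min())
        if mark: e.append(np.hypot(*(proj(cam,world(POSE,wl(.128,np.deg2rad(a),.022)))[0]-(np.array(mark)/f+o))))
        return e
    c=[sum(np.square(cost(a))) for a in g]; i=int(np.argmin(c)); return g[i],np.round(cost(g[i]),1)
E
python3 - <<'E'
from ang import *
print(spokes([((302,488),-108),((160,420),-180),((418,262),36),((425,391),-36)],-90,(531,321)))
print(spokes([((302,488),-108),((160,420),-180)],-90), spokes([],-90,(531,321)))
E
```

```text
(np.float64(-85.5), array([0.4, 1. , 0.6, 0.7, 0.8]))
(np.float64(-86.0), array([0.7, 0.8])) (np.float64(-86.0), array([0.7]))
```

Run:
```python
from sim import *
import sim
T=lambda q:(q-[285,145])*3.75
print([T(proj("top",world(POSE,wl(0,0,n)))[0]).round().tolist() for n in(.015,.02,.025,.033,.04)])
sim.P=P=np.array([wl(rr,t,z) for rr,z in [(.1,.016),(.106,.022),(.115,.022),(.125,.022),(.135,.022),(.142,.020),(.148,.012),(.15,.0),(.009,.034),(.022,.025),(.022,.012),(.022,0)] for t in th])
for dz in(-.009,-.006):
 for R in(.06,.07,.078):
  for phi in(-133,-128,-122,-116,-110):
   o=[]
   for yd in(75,90,105,120):
    y=np.deg2rad(yd);u=np.array([np.cos(y),np.sin(y),0]);v=np.array([-u[1],u[0],0])
    F,b,f=finger(np.deg2rad(phi),R,y,dz,off=.051)
    q=P-(F-u*.1065)
    hit=(abs(q@u)<.0115)&(abs(q@v)<.0105)&(q[:,2]>0)
    o.append(f"{b*1e3:4.0f}{'x' if f else ' '}{'o' if hit.any() else ' '}")
   print(dz,R,phi,*o)
```

```text
[[321.0, 381.0], [323.0, 386.0], [325.0, 391.0], [329.0, 399.0], [332.0, 406.0]]
-0.009 0.06 -133   -5 o   -3 o  -25 o  -49 o
-0.009 0.06 -128   -3 o   -0 o  -22 o  -45 o
-0.009 0.06 -122    1      1 o  -19 o  -40 o
-0.009 0.06 -116    5      5 o  -15 o  -36 o
-0.009 0.06 -110   11      7 o  -13 o  -32 o
-0.009 0.07 -133  -10     -7 o  -24 o  -49 o
-0.009 0.07 -128   -7     -4 o  -20 o  -44 o
-0.009 0.07 -122   -1      0 o  -16 o  -40 o
-0.009 0.07 -116    6      3    -13 o  -34 o
-0.009 0.07 -110   13      7    -11 o  -29 o
-0.009 0.078 -133  -11    -11 o  -23 o  -47 o
-0.009 0.078 -128   -8     -8 o  -19 o  -43 o
-0.009 0.078 -122   -0     -0    -16 o  -37 o
-0.009 0.078 -116   10      3    -12 o  -32 o
-0.009 0.078 -110   16      7     -9    -28 o
-0.006 0.06 -133   -2 o    0 o  -22 o  -46 o
-0.006 0.06 -128    0 o    3 o  -19 o  -42 o
-0.006 0.06 -122    4      4 o  -16 o  -37 o
-0.006 0.06 -116    8      8 o  -12 o  -33 o
-0.006 0.06 -110   14     10 o  -10 o  -29 o
-0.006 0.07 -133   -7     -4 o  -21 o  -46 o
-0.006 0.07 -128   -4     -1 o  -17 o  -41 o
-0.006 0.07 -122    2      3 o  -13 o  -37 o
-0.006 0.07 -116    9      6    -10 o  -31 o
-0.006 0.07 -110   16     10     -8 o  -26 o
-0.006 0.078 -133   -8     -8 o  -20 o  -44 o
-0.006 0.078 -128   -5     -5 o  -16 o  -40 o
-0.006 0.078 -122    3      3    -13 o  -34 o
-0.006 0.078 -116   13      6     -9 o  -29 o
-0.006 0.078 -110   19     10     -6    -25 o
```

```bash
cat > path.py <<'E'
from sim import *
import sim
sim.P=P=np.array([wl(rr,t,z) for rr,z in [(.1,.016),(.106,.022),(.115,.022),(.125,.022),(.135,.022),(.142,.020),(.148,.012),(.15,.0),(.009,.034),(.022,.025),(.022,.012),(.022,0)] for t in th])
def row(phi,yd,R,dz,ref,refaz,extra=0):
    y=np.deg2rad(yd);u=np.array([np.cos(y),np.sin(y),0]);v=np.array([-u[1],u[0],0])
    F,b,f=finger(np.deg2rad(phi),R,y,dz,off=.051)
    F=F-[extra,0,0]; q=P-(F-u*.1065)
    hit=((abs(q@u)<.0115)&(abs(q@v)<.0105)&(q[:,2]>0)).any()
    t=world(POSE,F-u*.051)[0]
    s=(t-ref)/.4
    print(phi,round(R,3),yd,round(b*1e3),f,hit,t.round(4),"shift",s.round(4),"turn",round((yd+16.6-refaz)/60,3))
    return t
def now():
    s=observe();M=cv2.Rodrigues(s["ee_rot"])[0];return s["position"],np.degrees(np.arctan2(M[1,1],M[0,1]))
E
python3 - <<'E'
from path import *
ref,az=now()
row(-122,75,.072,-.005,ref,az,.008)
pt=np.interp
for p in range(-122,-46,6):
    row(p,round(pt(p,[-115,-92],[75,90])),pt(p,[-70,-55],[.071,.065]),pt(p,[-122,-110,-70,-50],[-.005,-.009,-.009,-.006]),ref,az)
E
```

```text
-122 0.072 75 3 False False [ 0.4933 -0.1909  0.128 ] shift [-0.0694  0.0139 -0.5186] turn -0.239
-122 0.071 75 3 False False [ 0.5011 -0.1877  0.1284] shift [-0.05    0.0219 -0.5177] turn -0.239
-116 0.071 75 8 False False [ 0.5061 -0.1923  0.131 ] shift [-0.0375  0.0103 -0.5112] turn -0.239
-110 0.071 78 13 False False [ 0.514  -0.1962  0.1338] shift [-0.0176  0.0006 -0.5041] turn -0.189
-104 0.071 82 12 False False [ 0.5232 -0.1992  0.1389] shift [ 0.0053 -0.0069 -0.4915] turn -0.122
-98 0.071 86 10 False False [ 0.5321 -0.2012  0.144 ] shift [ 0.0276 -0.0119 -0.4786] turn -0.055
-92 0.071 90 8 False False [ 0.5417 -0.2021  0.1492] shift [ 0.0516 -0.0142 -0.4655] turn 0.011
-86 0.071 90 8 False False [ 0.5471 -0.2033  0.1545] shift [ 0.0651 -0.0173 -0.4524] turn 0.011
-80 0.071 90 8 False False [ 0.5527 -0.2038  0.1597] shift [ 0.0791 -0.0184 -0.4393] turn 0.011
-74 0.071 90 8 False False [ 0.5579 -0.2036  0.1648] shift [ 0.0922 -0.0181 -0.4265] turn 0.011
-68 0.07 90 8 False False [ 0.5631 -0.2017  0.1699] shift [ 0.1052 -0.0132 -0.4139] turn 0.011
-62 0.068 90 7 False False [ 0.5669 -0.1981  0.1747] shift [ 0.1145 -0.0042 -0.4019] turn 0.011
-56 0.065 90 7 False False [ 0.5704 -0.1936  0.179 ] shift [ 0.1234  0.007  -0.3912] turn 0.011
-50 0.065 90 6 False False [ 0.5747 -0.1899  0.1835] shift [ 0.1342  0.0163 -0.3798] turn 0.011
```

Descend to just behind the next spoke (-122°).

drive_tool(
  increments=[
    {"grip": -1,"tx": -0.069,"ty": 0.014,"tz": 0,"turn": -0.239},
    {"grip": -1,"tx": -0.069,"ty": 0.014,"tz": -0.06,"turn": -0.239},
    {"grip": -1,"tx": -0.069,"ty": 0.014,"tz": -0.17,"turn": -0.239},
    {"grip": -1,"tx": -0.069,"ty": 0.014,"tz": -0.28,"turn": -0.239},
    {"grip": -1,"tx": -0.069,"ty": 0.014,"tz": -0.36,"turn": -0.239},
    {"grip": -1,"tx": -0.069,"ty": 0.014,"tz": -0.42,"turn": -0.239},
    {"grip": -1,"tx": -0.069,"ty": 0.014,"tz": -0.46,"turn": -0.239},
    {"grip": -1,"tx": -0.069,"ty": 0.014,"tz": -0.49,"turn": -0.239},
    {"grip": -1,"tx": -0.069,"ty": 0.014,"tz": -0.51,"turn": -0.239},
    {"grip": -1,"tx": -0.069,"ty": 0.014,"tz": -0.518,"turn": -0.239},
    {"grip": -1,"tx": -0.069,"ty": 0.014,"tz": -0.518,"turn": -0.239},
  ],
)

```text
clock: 10.9
position: [0.4936, -0.1908, 0.1282]
ee_rot: [0.043, -3.137, -0.002]
force: [0.4, -1.1, -0.5]
width: 1.0
```

Run:
```python
from path import *
ref,az=now();print(ref,az,observe()["force"])
pt=np.interp
for p in range(-122,-46,6):
    row(p,round(pt(p,[-115,-92],[75,90])),pt(p,[-70,-55],[.071,.065]),pt(p,[-122,-110,-70,-50],[-.006,-.010,-.009,-.006]),ref,az)
```

```text
[ 0.49357574 -0.19084086  0.12824249] 91.58076118415728 [ 0.40691151 -1.06040996 -0.50344304]
-122 0.071 75 2 False False [ 0.5011 -0.1877  0.1274] shift [ 0.0188  0.008  -0.0021] turn 0.0
-116 0.071 75 7 False False [ 0.5061 -0.1923  0.13  ] shift [ 0.0312 -0.0036  0.0044] turn 0.0
-110 0.071 78 12 False False [ 0.514  -0.1962  0.1328] shift [ 0.0512 -0.0134  0.0115] turn 0.05
-104 0.071 82 11 False False [ 0.5232 -0.1992  0.138 ] shift [ 0.074  -0.0208  0.0244] turn 0.117
-98 0.071 86 9 False False [ 0.5321 -0.2012  0.1433] shift [ 0.0963 -0.0258  0.0377] turn 0.184
-92 0.071 90 7 False False [ 0.5417 -0.2021  0.1487] shift [ 0.1203 -0.0281  0.0511] turn 0.25
-86 0.071 90 7 False False [ 0.5471 -0.2033  0.1541] shift [ 0.1338 -0.0312  0.0646] turn 0.25
-80 0.071 90 8 False False [ 0.5527 -0.2038  0.1595] shift [ 0.1478 -0.0323  0.0781] turn 0.25
-74 0.071 90 8 False False [ 0.5579 -0.2036  0.1647] shift [ 0.1609 -0.032   0.0912] turn 0.25
-68 0.07 90 8 False False [ 0.5631 -0.2017  0.1699] shift [ 0.1739 -0.0271  0.1041] turn 0.25
-62 0.068 90 7 False False [ 0.5669 -0.1981  0.1747] shift [ 0.1832 -0.0182  0.1162] turn 0.25
-56 0.065 90 7 False False [ 0.5704 -0.1936  0.179 ] shift [ 0.1921 -0.0069  0.1268] turn 0.25
-50 0.065 90 6 False False [ 0.5747 -0.1899  0.1835] shift [0.2029 0.0024 0.1383] turn 0.25
```

drive_tool(
  increments=[
    {"grip": -1,"tx": 0.01,"ty": 0.004,"tz": -0.001,"turn": 0},
    {"grip": -1,"tx": 0.019,"ty": 0.008,"tz": -0.002,"turn": 0},
    {"grip": -1,"tx": 0.025,"ty": 0.002,"tz": 0.001,"turn": 0},
    {"grip": -1,"tx": 0.031,"ty": -0.004,"tz": 0.004,"turn": 0},
    {"grip": -1,"tx": 0.041,"ty": -0.009,"tz": 0.008,"turn": 0.025},
    {"grip": -1,"tx": 0.051,"ty": -0.013,"tz": 0.0115,"turn": 0.05},
    {"grip": -1,"tx": 0.063,"ty": -0.017,"tz": 0.018,"turn": 0.085},
    {"grip": -1,"tx": 0.074,"ty": -0.021,"tz": 0.024,"turn": 0.117},
    {"grip": -1,"tx": 0.085,"ty": -0.023,"tz": 0.031,"turn": 0.15},
    {"grip": -1,"tx": 0.096,"ty": -0.026,"tz": 0.038,"turn": 0.184},
    {"grip": -1,"tx": 0.108,"ty": -0.027,"tz": 0.0445,"turn": 0.217},
    {"grip": -1,"tx": 0.12,"ty": -0.028,"tz": 0.051,"turn": 0.25},
    {"grip": -1,"tx": 0.127,"ty": -0.03,"tz": 0.058,"turn": 0.25},
    {"grip": -1,"tx": 0.134,"ty": -0.031,"tz": 0.0645,"turn": 0.25},
    {"grip": -1,"tx": 0.141,"ty": -0.032,"tz": 0.071,"turn": 0.25},
    {"grip": -1,"tx": 0.148,"ty": -0.032,"tz": 0.078,"turn": 0.25},
  ],
)

```text
clock: 12.5
position: [0.5515, -0.2035, 0.1591]
ee_rot: [0.453, -3.101, -0.003]
force: [-6.3, 2.0, -1.2]
width: 1.0
```

drive_tool(
  increments=[
    {"grip": -1,"tx": 0.008,"ty": 0,"tz": 0.007,"turn": 0},
    {"grip": -1,"tx": 0.016,"ty": 0,"tz": 0.014,"turn": 0},
    {"grip": -1,"tx": 0.023,"ty": 0.002,"tz": 0.021,"turn": 0},
    {"grip": -1,"tx": 0.029,"ty": 0.0045,"tz": 0.027,"turn": 0},
    {"grip": -1,"tx": 0.034,"ty": 0.009,"tz": 0.033,"turn": 0},
    {"grip": -1,"tx": 0.0385,"ty": 0.0135,"tz": 0.039,"turn": 0},
    {"grip": -1,"tx": 0.043,"ty": 0.019,"tz": 0.045,"turn": 0},
    {"grip": -1,"tx": 0.047,"ty": 0.025,"tz": 0.051,"turn": 0},
    {"grip": -1,"tx": 0.052,"ty": 0.03,"tz": 0.058,"turn": 0},
  ],
)

```text
clock: 13.4
position: [0.5715, -0.1923, 0.1823]
ee_rot: [0.452, -3.1, -0.002]
force: [-5.0, -1.3, -1.3]
width: 1.002
```

drive_tool(
  increments=[
    {"grip": -1,"tx": 0.005,"ty": 0.004,"tz": 0.006,"turn": 0},
    {"grip": -1,"tx": 0.005,"ty": 0.004,"tz": 0.006,"turn": 0},
  ],
)

```text
clock: 13.6
position: [0.5736, -0.1911, 0.1851]
ee_rot: [0.453, -3.1, -0.002]
force: [-5.2, -0.6, 0.8]
width: 1.005
```

drive_tool(
  increments=[
    {"grip": -1,"tx": -0.04,"ty": -0.012,"tz": -0.005,"turn": 0},
    {"grip": -1,"tx": -0.06,"ty": -0.018,"tz": 0.05,"turn": 0},
    {"grip": -1,"tx": -0.08,"ty": -0.018,"tz": 0.16,"turn": 0},
    {"grip": -1,"tx": -0.13,"ty": -0.015,"tz": 0.27,"turn": -0.1},
    {"grip": -1,"tx": -0.18,"ty": -0.01,"tz": 0.37,"turn": -0.25},
    {"grip": -1,"tx": -0.2,"ty": -0.002,"tz": 0.37,"turn": -0.25},
    {"grip": -1,"tx": -0.2,"ty": -0.002,"tz": 0.37,"turn": -0.25},
  ],
)

```text
clock: 14.3
position: [0.4941, -0.1918, 0.3345]
ee_rot: [0.046, -3.137, -0.004]
force: [-1.3, 0.8, -0.6]
width: 0.998
```

Run:
```python
from path import *
print(now(),observe()["force"])
a=get_image("top")[:,:,::-1][145:305,285:445]
cv2.imwrite("pics/t4.png",cv2.resize(a,(600,600),interpolation=cv2.INTER_CUBIC))
```

```text
(array([ 0.49409319, -0.19182042,  0.33452556]), np.float64(91.67412686510188)) [-1.26619889  0.82170448 -0.59119892]
```

View pics/t4.png

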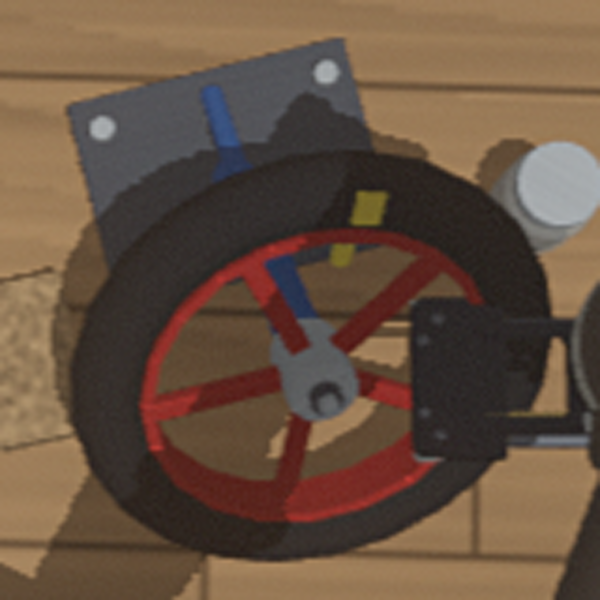

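```bash
python3 - <<'E'
from ang import *
print(spokes([((286,478),180),((165,405),108),((262,278),36),((428,268),-36),((385,392),-108)],-15,(369,208)))
print(spokes([],-15,(369,208)))
a=spokes([],-15,(369,208))[0]
E
python3 - <<'E'
from path import *
ref,az=now()
row(-122,75,.072,-.006,ref,az,.008)
for p in range(-122,-105,3): row(p,75,.071,-.007,np.array([.4933,-.1909,.127]),91.67)
E
```

```text
(np.float64(-19.25), array([0.9, 1.1, 0.3, 0.9, 0.1, 1. ]))
(np.float64(-18.5), array([0.7]))
-122 0.072 75 2 False False [ 0.4933 -0.1909  0.127 ] shift [-0.0022  0.0013 -0.5156] turn -0.002
-122 0.071 75 1 False False [ 0.5011 -0.1877  0.1264] shift [ 0.0194  0.0081 -0.0015] turn -0.001
-119 0.071 75 4 False False [ 0.5033 -0.1899  0.1287] shift [0.025  0.0024 0.0042] turn -0.001
-116 0.071 75 8 False False [ 0.5061 -0.1923  0.131 ] shift [ 0.0319 -0.0035  0.01  ] turn -0.001
-113 0.071 75 12 False False [ 0.5089 -0.1945  0.1334] shift [ 0.0391 -0.0089  0.016 ] turn -0.001
-110 0.071 75 16 False False [ 0.5119 -0.1964  0.1358] shift [ 0.0464 -0.0138  0.0221] turn -0.001
-107 0.071 75 19 False False [ 0.5144 -0.1981  0.1383] shift [ 0.0527 -0.0181  0.0283] turn -0.001
```

```bash
python3 - <<'E' | awk '{print}'
from path import *
import io,contextlib
def m(phi,yd,R,dz):
    y=np.deg2rad(yd);u=np.array([np.cos(y),np.sin(y),0]);v=np.array([-u[1],u[0],0])
    F,b,f=finger(np.deg2rad(phi),R,y,dz,off=.051);q=P-(F-u*.1065)
    hit=((abs(q@u)<.0115)&(abs(q@v)<.0105)&(q[:,2]>0)).any()
    return f"{b*1e3:4.0f}{'x' if f else ' '}{'o' if hit else ' '}"
for R in(.055,.065):
  for phi in(-55,-46,-36): print(R,phi,*[m(phi,y,R,-.006) for y in(75,82,90,98,105,120)])
for R in(.07,.078,.085):
  for phi in(-128,-122): print(R,phi,*[m(phi,y,R,-.004) for y in(0,30,45,60,70,75,82)])
E
```

```text
0.055 -55    8      8      8      3     -3    -11  
0.055 -46   -1      3      5      0     -3    -12  
0.055 -36   -4      0      2     -2     -4    -11  
0.065 -55    1      5      8      3     -0     -7  
0.065 -46   -2      3      5      2     -0     -7  
0.065 -36   -5      1      2      0     -1     -6  
0.07 -128   -2      1      1      1     -1     -2     -0 o
0.07 -122    3      5      7      7      5      4      3  
0.078 -128   -2     -0      3      1     -2     -3     -2  
0.078 -122    3      5     11      9      7      5      2  
0.085 -128   -2      2      8      5     -0     -3     -1  
0.085 -122    5      8     18     30     14      9      4
```

Run:
```python
from path import *
ref,az=now()
t=row(-57,90,.061,-.0055,ref,az,.012)
for p in(-57,-54,-51,-48,-45,-42,-39,-36,-33): row(p,90,.061,-.0055,t,106.6)
```

```text
-57 0.061 90 9 False False [ 0.5554 -0.1946  0.178 ] shift [ 0.153  -0.008  -0.3882] turn 0.248
-57 0.061 90 9 False False [ 0.5669 -0.1911  0.178 ] shift [0.0287 0.0086 0.    ] turn 0.0
-54 0.061 90 9 False False [ 0.5691 -0.1899  0.1799] shift [0.0341 0.0116 0.0047] turn 0.0
-51 0.061 90 7 False False [ 0.5714 -0.1881  0.1816] shift [0.0399 0.0161 0.0091] turn 0.0
-48 0.061 90 7 False False [ 0.5734 -0.1866  0.1834] shift [0.0449 0.0199 0.0134] turn 0.0
-45 0.061 90 6 False False [ 0.5754 -0.1844  0.185 ] shift [0.0501 0.0253 0.0175] turn 0.0
-42 0.061 90 5 False False [ 0.5774 -0.1821  0.1866] shift [0.0549 0.0311 0.0214] turn 0.0
-39 0.061 90 4 False False [ 0.5792 -0.1797  0.188 ] shift [0.0594 0.0373 0.0251] turn 0.0
-36 0.061 90 3 False False [ 0.5808 -0.1771  0.1894] shift [0.0636 0.0438 0.0285] turn 0.0
-33 0.061 90 2 False False [ 0.5824 -0.1743  0.1907] shift [0.0674 0.0506 0.0317] turn 0.0
```

drive_tool(
  increments=[
    {"grip": -1,"tx": 0.08,"ty": -0.008,"tz": 0,"turn": 0.13},
    {"grip": -1,"tx": 0.153,"ty": -0.008,"tz": -0.03,"turn": 0.248},
    {"grip": -1,"tx": 0.153,"ty": -0.008,"tz": -0.14,"turn": 0.248},
    {"grip": -1,"tx": 0.153,"ty": -0.008,"tz": -0.24,"turn": 0.248},
    {"grip": -1,"tx": 0.153,"ty": -0.008,"tz": -0.31,"turn": 0.248},
    {"grip": -1,"tx": 0.153,"ty": -0.008,"tz": -0.36,"turn": 0.248},
    {"grip": -1,"tx": 0.153,"ty": -0.008,"tz": -0.388,"turn": 0.248},
    {"grip": -1,"tx": 0.153,"ty": -0.008,"tz": -0.388,"turn": 0.248},
  ],
)

```text
clock: 15.15
position: [0.5547, -0.1941, 0.1757]
ee_rot: [0.454, -3.098, -0.005]
force: [0.7, -0.6, 1.0]
width: 1.001
```

drive_tool(
  increments=[
    {"grip": -1,"tx": 0.014,"ty": 0.004,"tz": 0,"turn": 0},
    {"grip": -1,"tx": 0.028,"ty": 0.008,"tz": 0,"turn": 0},
    {"grip": -1,"tx": 0.034,"ty": 0.0115,"tz": 0.0045,"turn": 0},
    {"grip": -1,"tx": 0.04,"ty": 0.016,"tz": 0.009,"turn": 0},
    {"grip": -1,"tx": 0.045,"ty": 0.02,"tz": 0.0135,"turn": 0},
    {"grip": -1,"tx": 0.05,"ty": 0.0255,"tz": 0.0175,"turn": 0},
    {"grip": -1,"tx": 0.055,"ty": 0.031,"tz": 0.0215,"turn": 0},
    {"grip": -1,"tx": 0.055,"ty": 0.031,"tz": 0.0215,"turn": 0},
  ],
)

```text
clock: 15.95
position: [0.5746, -0.1817, 0.1845]
ee_rot: [0.454, -3.094, -0.006]
force: [-8.9, -0.5, 4.2]
width: 0.997
```

Run:
```python
from path import *
print(now(),observe()["force"])
a=get_image("top")[:,:,::-1][145:305,285:445]
cv2.imwrite("pics/t5.png",cv2.resize(a,(600,600),interpolation=cv2.INTER_CUBIC))
```

```text
(array([ 0.57464183, -0.18167273,  0.18448496]), np.float64(106.68991296152939)) [-8.91634149 -0.45224822  4.151414  ]
```

View pics/t5.png

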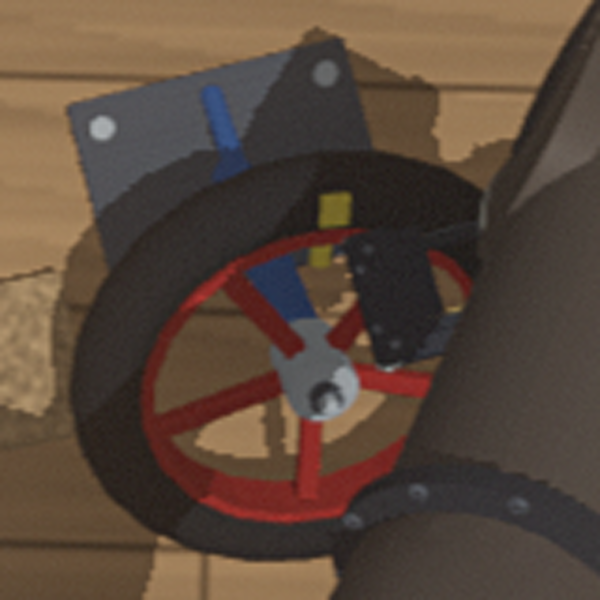

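```bash
python3 - <<'E'
from ang import *
print(spokes([((310,478),180),((172,423),108),((240,290),36)],-10,(334,210)), spokes([],-10,(334,210)))
E
python3 - <<'E'
from path import *
ref,az=now()
for p in(-46,-43,-40,-36,-33,-30): row(p,90,.061,-.0045,ref,az)
E
```

```text
(np.float64(-10.0), array([0.2, 1.1, 0.3, 1. ])) (np.float64(-9.25), array([0.8]))
-46 0.061 90 7 False False [ 0.5749 -0.1847  0.1855] shift [ 0.0007 -0.0074  0.0024] turn -0.001
-43 0.061 90 6 False False [ 0.5767 -0.1829  0.187 ] shift [ 0.0053 -0.0029  0.0064] turn -0.001
-40 0.061 90 5 False False [ 0.5786 -0.1805  0.1885] shift [0.0099 0.0032 0.0101] turn -0.001
-36 0.061 90 4 False False [ 0.5808 -0.1771  0.1904] shift [0.0155 0.0117 0.0147] turn -0.001
-33 0.061 90 3 False False [ 0.5824 -0.1743  0.1917] shift [0.0193 0.0185 0.0179] turn -0.001
-30 0.061 90 2 False False [ 0.5838 -0.171   0.1929] shift [0.0229 0.0268 0.0209] turn -0.001
```

a ≈ -9.7° (mark at c (334,210)). The body is close to the tyre here, so I'll finish with the lower spoke, which now sits in the roomy part of the window (-118° → -108°).

drive_tool(
  increments=[
    {"grip": -1,"tx": -0.03,"ty": -0.01,"tz": 0.005,"turn": 0},
    {"grip": -1,"tx": -0.06,"ty": -0.018,"tz": 0.05,"turn": 0},
    {"grip": -1,"tx": -0.08,"ty": -0.018,"tz": 0.16,"turn": 0},
    {"grip": -1,"tx": -0.13,"ty": -0.02,"tz": 0.27,"turn": -0.1},
    {"grip": -1,"tx": -0.18,"ty": -0.028,"tz": 0.36,"turn": -0.25},
    {"grip": -1,"tx": -0.202,"ty": -0.028,"tz": 0.36,"turn": -0.25},
    {"grip": -1,"tx": -0.202,"ty": -0.028,"tz": 0.36,"turn": -0.25},
  ],
)

```text
clock: 16.7
position: [0.493, -0.1935, 0.3299]
ee_rot: [0.046, -3.131, -0.01]
force: [0.1, 0.2, -0.3]
width: 1.002
```

Run:
```python
from path import *
ref,az=now()
t=row(-119,75,.071,-.007,ref,az,.010)
for p in (-118,-116,-113,-111,-109,-107,-105): row(p,75,.071,-.008,t,91.6)
```

```text
-119 0.071 75 4 False False [ 0.4937 -0.1928  0.1287] shift [ 0.0017  0.0018 -0.5031] turn -0.001
-118 0.071 75 5 False False [ 0.5045 -0.1909  0.1284] shift [ 0.027   0.0049 -0.0006] turn 0.0
-116 0.071 75 7 False False [ 0.5061 -0.1923  0.13  ] shift [0.0309 0.0013 0.0033] turn 0.0
-113 0.071 75 11 False False [ 0.5089 -0.1945  0.1324] shift [ 0.038  -0.0041  0.0093] turn 0.0
-111 0.071 75 14 False False [ 0.511  -0.1958  0.134 ] shift [ 0.0433 -0.0075  0.0134] turn 0.0
-109 0.071 75 16 False False [ 0.5127 -0.197   0.1357] shift [ 0.0475 -0.0105  0.0175] turn 0.0
-107 0.071 75 18 False False [ 0.5144 -0.1981  0.1373] shift [ 0.0517 -0.0133  0.0217] turn 0.0
-105 0.071 75 19 False False [ 0.5156 -0.1992  0.139 ] shift [ 0.0548 -0.0159  0.0259] turn 0.0
```

drive_tool(
  increments=[
    {"grip": -1,"tx": 0.002,"ty": 0.002,"tz": -0.12,"turn": 0},
    {"grip": -1,"tx": 0.002,"ty": 0.002,"tz": -0.24,"turn": 0},
    {"grip": -1,"tx": 0.002,"ty": 0.002,"tz": -0.35,"turn": 0},
    {"grip": -1,"tx": 0.002,"ty": 0.002,"tz": -0.42,"turn": 0},
    {"grip": -1,"tx": 0.002,"ty": 0.002,"tz": -0.47,"turn": 0},
    {"grip": -1,"tx": 0.002,"ty": 0.002,"tz": -0.495,"turn": 0},
    {"grip": -1,"tx": 0.002,"ty": 0.002,"tz": -0.503,"turn": 0},
    {"grip": -1,"tx": 0.002,"ty": 0.002,"tz": -0.503,"turn": 0},
  ],
)

```text
clock: 17.5
position: [0.4939, -0.1928, 0.1286]
ee_rot: [0.046, -3.131, -0.01]
force: [-0.4, 0.5, 0.1]
width: 1.0
```

drive_tool(
  increments=[
    {"grip": -1,"tx": 0.014,"ty": 0.002,"tz": 0,"turn": 0},
    {"grip": -1,"tx": 0.027,"ty": 0.004,"tz": 0,"turn": 0},
    {"grip": -1,"tx": 0.031,"ty": 0.001,"tz": 0.003,"turn": 0},
    {"grip": -1,"tx": 0.035,"ty": -0.002,"tz": 0.006,"turn": 0},
    {"grip": -1,"tx": 0.038,"ty": -0.004,"tz": 0.009,"turn": 0},
    {"grip": -1,"tx": 0.041,"ty": -0.006,"tz": 0.0115,"turn": 0},
    {"grip": -1,"tx": 0.0455,"ty": -0.009,"tz": 0.0155,"turn": 0},
    {"grip": -1,"tx": 0.0455,"ty": -0.009,"tz": 0.0155,"turn": 0},
  ],
)

```text
clock: 18.3
position: [0.512, -0.1956, 0.1351]
ee_rot: [0.048, -3.13, -0.012]
force: [-4.7, 2.5, 1.9]
width: 1.001
```

Run:
```python
from path import *
print(now(),observe()["force"])
a=get_image("top")[:,:,::-1][145:305,285:445]
cv2.imwrite("pics/t6.png",cv2.resize(a,(600,600),interpolation=cv2.INTER_CUBIC))
# yellow centroid(s)
h=cv2.cvtColor(a,cv2.COLOR_BGR2HSV);m=cv2.inRange(h,(22,150,60),(35,255,255))
n,_,st,c=cv2.connectedComponentsWithStats(m)
print([(s[4],((q+.5)*3.75).round().tolist()) for s,q in zip(st[1:],c[1:]) if s[4]>8])
ref,az=now()
for p in(-112,-110,-108,-106,-104): row(p,75,.071,-.008,ref,az)
```

```text
(array([ 0.51199304, -0.19561782,  0.13508196]), np.float64(91.74971910990666)) [-4.70408787  2.48527236  1.89191544]
[(np.int32(74), [303.0, 216.0]), (np.int32(26), [302.0, 261.0])]
-112 0.071 75 12 False False [ 0.5102 -0.1952  0.1332] shift [-0.0044  0.0012 -0.0046] turn -0.002
-110 0.071 75 15 False False [ 0.5119 -0.1964  0.1348] shift [-0.0003 -0.0018 -0.0005] turn -0.002
-108 0.071 75 18 False False [ 0.5135 -0.1976  0.1365] shift [ 0.0039 -0.0047  0.0036] turn -0.002
-106 0.071 75 19 False False [ 0.5148 -0.1986  0.1382] shift [ 0.0069 -0.0074  0.0078] turn -0.002
-104 0.071 75 18 False False [ 0.5165 -0.1997  0.1399] shift [ 0.0113 -0.01    0.0121] turn -0.002
```

View pics/t6.png

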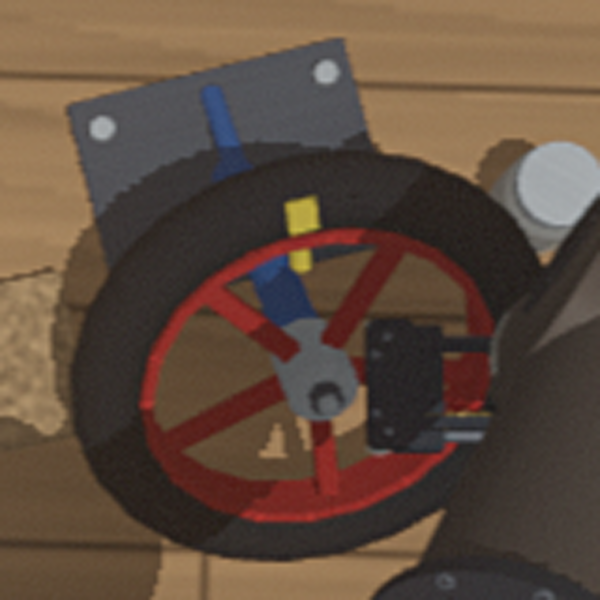

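Run:
```python
from ang import *
pts=[((327,478),180),((180,437),108),((220,300),36),((392,258),-36)]
print(spokes(pts,0,(303,216)), spokes(pts,0), spokes([],0,(303,216)))
def bp(n,p,z):
    c=camera_info(n);R=cv2.Rodrigues(c["rotation"])[0]
    d=R@np.array([(p[0]-c["cx"])/c["fx"],(p[1]-c["cy"])/c["fy"],1]);return (c["eye"]+d*(z-c["eye"][2])/d[2])[:2]
T=lambda p:np.array(p)/3.75+[285,145]
S=lambda p:np.array(p)/(600/180)+[200,190]
q=[bp("scene",S(p),.012) for p in[(185,450),(440,342),(563,478),(288,600)]]+[bp("top",T(p),.012) for p in[(68,105),(343,38)]]
print(np.round(q,4))
yaw=lambda a,b:np.degrees(np.arctan2(-(b-a)[0],(b-a)[1]))  # direction of stand y
print("plate yaw",yaw(q[0],q[1]),yaw(q[3],q[2]),yaw(q[5],q[4]), "sides",[np.degrees(np.arctan2(*(b-a)[::-1])) for a,b in((q[0],q[3]),(q[1],q[2]))])
import sim,ang
for y in(16,17.5):
    ang.POSE=(.527,-.0802,np.deg2rad(y)); print(y,spokes(pts,0,(303,216)))
```

```text
(np.float64(-2.0), array([0.4, 1. , 0.6, 0.2, 1.1])) (np.float64(-2.25), array([0.3, 0.9, 0.7, 0.3])) (np.float64(-1.25), array([0.9]))
[[ 0.6446 -0.1497]
 [ 0.5885  0.0357]
 [ 0.7339  0.0764]
 [ 0.7852 -0.1109]
 [ 0.7221  0.0786]
 [ 0.7753 -0.1116]]
plate yaw 16.831639574398235 15.307473657503243 15.644190843211438 sides [np.float64(15.434876551624304), np.float64(15.627029908850774)]Traceback (most recent call last):
  File "<stdin>", line 15, in <module>
  File "ang.py", line 12, in spokes
    c=[sum(np.square(cost(a))) for a in g]; i=int(np.argmin(c)); return g[i],np.round(cost(g[i]),1)
                     ~~~~^^^
  File "ang.py", line 10, in cost
    if mark: e.append(np.hypot(*(proj(cam,world(POSE,wl(.128,np.deg2rad(a),.022)))[0]-(np.array(mark)/f+o))))
                                 ~~~~^^^^^^^^^^^^^^^^^^^^^^^^^^^^^^^^^^^^^^^^^^^^^
  File "h.py", line 5, in proj
    c=camera_info(n);R=cv2.Rodrigues(c["rotation"])[0]   # camera->world
ValueError: time passes only in moves, steps and waits
```

Run:
```python
import h
_c={n:h.camera_info(n) for n in("top","scene")}
h.camera_info=lambda n:_c[n]
import ang; from ang import *
def bp(n,p,z):
    c=_c[n];R=cv2.Rodrigues(c["rotation"])[0]
    d=R@np.array([(p[0]-c["cx"])/c["fx"],(p[1]-c["cy"])/c["fy"],1]);return (c["eye"]+d*(z-c["eye"][2])/d[2])[:2]
T=lambda p:np.array(p)/3.75+[285,145]
S=lambda p:np.array(p)/(600/180)+[200,190]
for z in(.015,.025):
  for q in(bp("top",T((210,92)),z),bp("scene",S((414,510)),z)):
    d=q-np.array([.527,-.0802]);print(z,q.round(4),np.degrees(np.arctan2(d[1],d[0])).round(1))
pts=[((327,478),180),((180,437),108),((220,300),36),((392,258),-36)]
for P in((.527,-.0802,15.7),(.527,-.0802,16.2),(.527,-.0802,17.5),(.528,-.081,16.2)):
    ang.POSE=(P[0],P[1],np.deg2rad(P[2])); print(P,spokes(pts,0,(303,216)))
```

```text
0.015 [ 0.7333 -0.0196] 16.4
0.015 [ 0.738  -0.0216] 15.5
0.025 [ 0.7307 -0.0192] 16.7
0.025 [ 0.7473 -0.0238] 14.3
(0.527, -0.0802, 15.7) (np.float64(-1.25), array([0.4, 0.8, 0.5, 0.1, 1. ]))
(0.527, -0.0802, 16.2) (np.float64(-1.5), array([0.5, 1. , 0.5, 0.2, 1. ]))
(0.527, -0.0802, 17.5) (np.float64(-2.5), array([0.5, 1.4, 0.4, 0.4, 1.1]))
(0.528, -0.081, 16.2) (np.float64(-1.25), array([1.1, 1. , 0.9, 0.3, 1.4]))
```

drive_tool(
  increments=[
    {"grip": -1,"tx": 0.002,"ty": -0.003,"tz": 0.001,"turn": 0},
    {"grip": -1,"tx": 0.004,"ty": -0.0045,"tz": 0.003,"turn": 0},
    {"grip": -1,"tx": 0.004,"ty": -0.0045,"tz": 0.003,"turn": 0},
  ],
)

```text
clock: 18.65
position: [0.5133, -0.1969, 0.1362]
ee_rot: [0.049, -3.129, -0.013]
force: [-4.3, 2.5, 0.7]
width: 0.999
```

```bash
cat > yel.py <<'E'
from h import *
def yellow(save=None):
    C=[]
    for i in range(4):
        im=get_image("top")[:,:,::-1];a=im[145:305,285:445]
        m=cv2.inRange(cv2.cvtColor(a,cv2.COLOR_BGR2HSV),(22,150,60),(35,255,255))
        n,_,st,c=cv2.connectedComponentsWithStats(m)
        C.append([((q+.5)*3.75) for s,q in sorted(zip(st[1:],c[1:]),key=lambda t:-t[0][4])][:2])
    if save: cv2.imwrite(save,cv2.resize(a,(600,600),interpolation=cv2.INTER_CUBIC))
    return np.mean(C,0).round(1)
E
python3 - <<'E'
from yel import *
print(observe()["position"],observe()["force"],yellow().tolist())
pose=(.527,-.0802,np.deg2rad(16.1))
for a in(-3,-1.5,0,1.5): print(a,((proj("top",world(pose,[wl(.128,np.deg2rad(a),.022),wl(.087,np.deg2rad(a),.004)]))-[285,145])*3.75).round(1).tolist())
E
```

```text
[ 0.513286   -0.19689495  0.1362374 ] [-4.26806841  2.5216839   0.65719145] [[296.6, 217.4], [298.7, 262.0]]
-3 [[310.1, 211.2], [306.6, 253.0]]
-1.5 [[304.2, 212.4], [302.7, 253.8]]
0 [[298.4, 213.9], [298.9, 254.8]]
1.5 [[292.6, 215.4], [295.1, 255.8]]
```

Yellow mark and cap match a ≈ 0. I'll back off and lift clear.

drive_tool(
  increments=[
    {"grip": -1,"tx": -0.02,"ty": -0.001,"tz": -0.002,"turn": 0},
    {"grip": -1,"tx": -0.04,"ty": -0.006,"tz": 0.03,"turn": 0},
    {"grip": -1,"tx": -0.06,"ty": -0.006,"tz": 0.14,"turn": 0},
    {"grip": -1,"tx": -0.1,"ty": -0.006,"tz": 0.26,"turn": 0},
    {"grip": -1,"tx": -0.2,"ty": -0.006,"tz": 0.38,"turn": 0},
    {"grip": -1,"tx": -0.3,"ty": -0.1,"tz": 0.45,"turn": 0},
    {"grip": -1,"tx": -0.35,"ty": -0.25,"tz": 0.45,"turn": 0},
    {"grip": -1,"tx": -0.35,"ty": -0.35,"tz": 0.45,"turn": 0},
    {"grip": -1,"tx": -0.35,"ty": -0.35,"tz": 0.45,"turn": 0},
  ],
)

```text
clock: 19.75
position: [0.3705, -0.3421, 0.3188]
ee_rot: [0.039, -3.133, -0.007]
force: [-0.2, 0.7, 0.1]
width: 1.001
```

Run:
```python
from yel import *
print(observe()["position"],observe()["force"],observe()["dq"].round(3),yellow("pics/t7.png").tolist())
```

```text
[ 0.37048514 -0.34212876  0.31877279] [-0.24419435  0.68090183  0.05351492] [ 0.327  0.219  0.053 -0.191 -0.164  0.08   0.413] [[296.6, 217.3], [298.6, 261.9]]
```

View pics/t7.png

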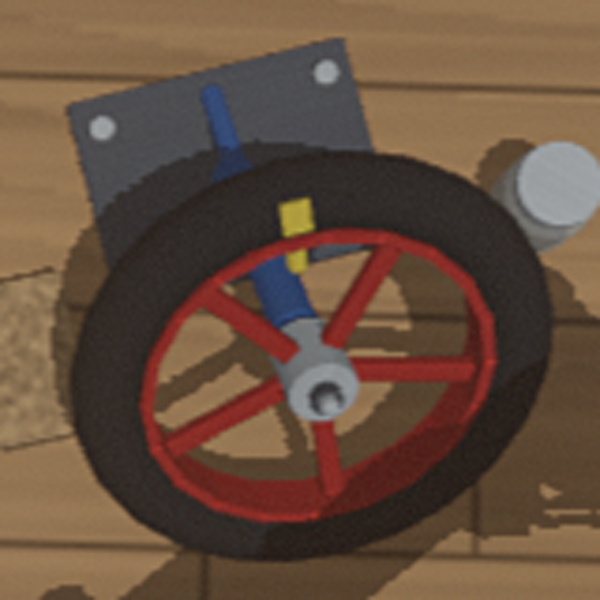

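drive_tool(
  increments=[
    {"grip": -1,"tx": 0,"ty": 0,"tz": 0,"turn": 0},
    {"grip": -1,"tx": 0,"ty": 0,"tz": 0,"turn": 0},
    {"grip": -1,"tx": 0,"ty": 0,"tz": 0,"turn": 0},
  ],
)

```text
clock: 20.25
position: [0.3732, -0.3364, 0.3169]
ee_rot: [0.048, -3.131, -0.013]
force: [-0.6, -0.0, -0.7]
width: 1.003
```

Run:
```python
import h
_c={n:h.camera_info(n) for n in("top","scene")}
h.camera_info=lambda n:_c[n]
import ang; from ang import *
pts=[((330,478),180),((180,437),108),((225,303),36),((385,264),-36),((450,369),-108)]
for y in(15.7,16.3): ang.POSE=(.527,-.0802,np.deg2rad(y)); print(y,spokes(pts,0,(296.6,217)))
a=get_image("top")[:,:,::-1];b=cv2.imread("pics/top0.png")
for n,(x,y,w,k) in dict(pump=(225,250,60,100),jar=(434,182,14,26),spanner=(462,190,32,80),block=(274,215,28,55)).items():
    d=cv2.absdiff(a[y:y+k,x:x+w],b[y:y+k,x:x+w]).max(2); print(n,d.mean().round(1),(d>50).sum())
```

```text
15.7 (np.float64(0.0), array([0.4, 1.5, 0.5, 0.3, 0.9, 1.2]))
16.3 (np.float64(-0.5), array([0.4, 1.6, 0.5, 0.2, 0.8, 1.3]))
pump 12.9 1035
jar 2.4 0
spanner 7.1 209
block 2.5 0
```

```bash
python3 -c "
from cell import *
print(observe()['dq'].round(3)); print(sign_off())"
```

```text
[ 0.005  0.003  0.004 -0.001 -0.001  0.001  0.002]
the job is handed in; nothing more can be done
None
```

The wheel now has its valve at the top, within about 1°, and I handed the job in at about 20 s with the arm still and clear of the wheel. I pushed the red spokes with one open fingertip, mostly at about 5–7 N.

- **Valve angle:** after backing off, the spoke and mark fit gave 0° to -0.5°, depending on the stand yaw used (15.7° or 16.3°). The mark alone read about +0.4°. My yaw estimates ranged from about 14° to 17.7° in all, which leaves roughly 1° of doubt.
- **Wheel standing still:** the mark and cap pixels were the same before and after I withdrew the finger.
- **Missed first attempt:** the first push touched nothing, because the fingertip is thinner in the jaw direction than I assumed. I turned the gripper 90° and carried on.
- **Possible tyre contact:** near the top of two strokes the force rose, to about 15 N at most, with an upward part. The gripper body may have lightly grazed the tyre there. I could not confirm it, and I finished with a lower spoke to stay clear.
- **Loose items:** the jar and sanding block match the first picture. The image difference for the pump and spanner was not zero, probably because of the arm's shadow. I never worked near either, but I did not confirm it by a close look.

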